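Square a chassis in its jig, clamp it, clip in the boards, release it

TASK

The chassis tray lies askew in its jig: push its near right corner away from you so that it swings about the far left corner at the pins until its far flange lies square against both back pins, then bring the red toggle clamp's handle fully upright to hold it. Then clip every circuit board from the pink foam into the chassis, one to a bay (any bay), blue plug end towards the robot, pressing each one straight down until it is fully home and both of its sprung tabs have snapped over its edge. When all are in, tip the clamp's handle well back again to free the chassis, which must stay square at the pins, and leave the bottle, the tape and the screwdriver where they are.

Things in the scene. Friction and masses are not known exactly. Their poses are not given: they have to be found in the camera images.
- jig: Black slab of the assembly jig, 235 (x) x 355 (y) x 12 mm, fixed to the bench; origin at the centre of its underside, z up, x away from the robot (its yaw varies a little). On it stand three steel dowel pins, 12 mm thick and 22 mm high, and a toggle clamp.
- jig_corner (a point): Point on the jig's upper face (axes as the jig's) where the far left corner of the chassis belongs. Pin axes at (6, -20), (6, -286) and (-20, 6) mm from it: the first two are the back pins, the far flange of the chassis must lie against both (outer face of the flange at x = 0); the third is the side pin, left of the corner.
- chassis: Loose tray of aluminium sheet, 0.7 kg, on the jig, swung 0.14 to 0.22 rad askew (right end too near the robot). Origin: underside of its far left corner, which lies at the pins; x away from the robot, y left, z up: it covers x -104 to 0, y -306 to 0 mm. Floor 3 mm thick; along the whole far and near edges runs an upright flange, 3 mm thick, top 16 mm above the underside; ends open.
- chassis_push (a point): Middle of the outer face of the near flange, 20 mm from its right end, 8 mm above the underside of the chassis; axes as the chassis's. Pushed here away from the robot with about 4 to 6 N, the chassis swings about its far left corner at the pins until the far flange meets the right back pin; its origin is then at x = 0, y -12 to 0 mm in the frame of jig_corner.
- clamp (a joint): Toggle clamp beyond the far flange. 0: shut, red handle upright, black nose inside the far flange, holding it to the pins. Grows (rad) as the handle tips away from the robot and the nose rises; starts at 0.6 to 1.0, ends at 1.2. Stiff: stays where left, about 4 N square to the handle moves it. Shuts only when the flange is at the pins; stops dead at 0.
- clamp_grip (a point): Point on the axis of the clamp's red handle, 45 mm from the hinge (which lies along jig y at (14, -182, 28) mm from jig_corner). The handle is round, 15 mm thick, from 5 to 58 mm from the hinge; it leans away from the robot by the joint's angle.
- bay1 (a point): Bay 1 of 5 in the chassis, from the left, 58 mm apart: where the centre of a board's underside lies when home, 9 mm above the chassis's underside; axes as the chassis's. Its two ledges are at this height, along the board's long sides. Side walls outside them lean outward, tops 7 mm above this point; a board at home has about 2 mm of play sideways.
- bay2 (a point): Bay 2 of 5 in the chassis, from the left, 58 mm apart: where the centre of a board's underside lies when home, 9 mm above the chassis's underside; axes as the chassis's. In each bay an upright sprung nylon tab, 16 mm wide, stands mid-way along the near end and the far end. Their lead-in faces slope from 14 mm down to 7 mm above this point; a board merely laid on them is 9 to 10 mm too high.
- bay3 (a point): Bay 3 of 5 in the chassis, from the left, 58 mm apart: where the centre of a board's underside lies when home, 9 mm above the chassis's underside; axes as the chassis's. Pressed straight down with 10 to 16 N, the tabs bend apart; when the board meets the ledges they spring back over its edge (catches 4.8 mm above this point) and hold it. Play along x under 1 mm each way.
- bay4 (a point): Bay 4 of 5 in the chassis, from the left, 58 mm apart: where the centre of a board's underside lies when home, 9 mm above the chassis's underside; axes as the chassis's. Like the other bays.
- bay5 (a point): Bay 5 of 5 in the chassis, from the left, 58 mm apart: where the centre of a board's underside lies when home, 9 mm above the chassis's underside; axes as the chassis's. Like the other bays.
- board1: Circuit board, 64 (x) x 46 (y) mm, 4 mm thick (green on a black carrier), 60 to 105 g; origin at the centre of its underside, z up. In its middle stands a transformer, yellow and dark, 24 (x) x 26 (y) mm, top 28 mm above the underside: grip it on its two y faces, or press on it.
- board1_plug (a point): Middle of the top of the blue plug socket (9 x 30 mm) of board1, at (-23.5, 0, 14) mm in the board's frame.
- board2: Circuit board like board1. Two round capacitors (9 mm thick, tops 16 mm above the underside) stand at its +x end, centres at (22, 11) and (22, -11) mm.
- board2_plug (a point): Middle of the top of the blue plug socket (9 x 30 mm) of board2, at (-23.5, 0, 14) mm in the board's frame.
- board3: Circuit board like board1. Three to five boards are present; they lie on a sheet of pink foam 320 x 230 x 6 mm, left of the jig.
- board3_plug (a point): Middle of the top of the blue plug socket (9 x 30 mm) of board3, at (-23.5, 0, 14) mm in the board's frame.
- board4: Circuit board like board1.
- board4_plug (a point): Middle of the top of the blue plug socket (9 x 30 mm) of board4, at (-23.5, 0, 14) mm in the board's frame.
- board5: Circuit board like board1.
- board5_plug (a point): Middle of the top of the blue plug socket (9 x 30 mm) of board5, at (-23.5, 0, 14) mm in the board's frame.
- flux: Bystander: small white bottle with a green label, 42 mm thick, 95 mm high, standing right of the jig; origin at its foot.
- tape: Bystander: roll of amber tape lying flat beyond the foam, 88 mm across, 18 mm high; origin at the centre of its underside.
- driver: Bystander: screwdriver 170 mm long lying on the bench right of the jig; origin under its middle.
Things that resemble listed ones, but are neither listed nor needed, are in the scene too. Leave any purple look-alike of the board3 alone.

How it is judged (in metres and radians):
On the way, in this order (a step that is already met when the one before it is completed fails the run):
1. the chassis lies square against the back pins (angle between the y axis of chassis and the y axis of jig, either way round below 0.04 rad and x of chassis in the frame of jig_corner between -0.005 and 0.005 m and y of chassis in the frame of jig_corner between -0.018 and 0.008 m and angle between chassis's own z axis and vertical below 0.04 rad), for 0.2 s.
2. the toggle clamp is shut on the square chassis (all of step 1 and value of joint clamp below 0.12 rad), for 0.2 s.
3. every board present is home in a bay while the clamp is shut (value of joint clamp below 0.12 rad and ((distance between board1 and bay1 below 0.005 m and angle between the z axis of board1 and the z axis of chassis, either way round below 0.06 rad and x of board1_plug in the frame of bay1 below -0.015 m) or (distance between board1 and bay2 below 0.005 m and angle between the z axis of board1 and the z axis of chassis, either way round below 0.06 rad and x of board1_plug in the frame of bay2 below -0.015 m) or (distance between board1 and bay3 below 0.005 m and angle between the z axis of board1 and the z axis of chassis, either way round below 0.06 rad and x of board1_plug in the frame of bay3 below -0.015 m) or (distance between board1 and bay4 below 0.005 m and angle between the z axis of board1 and the z axis of chassis, either way round below 0.06 rad and x of board1_plug in the frame of bay4 below -0.015 m) or (distance between board1 and bay5 below 0.005 m and angle between the z axis of board1 and the z axis of chassis, either way round below 0.06 rad and x of board1_plug in the frame of bay5 below -0.015 m)) and ((distance between board2 and bay1 below 0.005 m and angle between the z axis of board2 and the z axis of chassis, either way round below 0.06 rad and x of board2_plug in the frame of bay1 below -0.015 m) or (distance between board2 and bay2 below 0.005 m and angle between the z axis of board2 and the z axis of chassis, either way round below 0.06 rad and x of board2_plug in the frame of bay2 below -0.015 m) or (distance between board2 and bay3 below 0.005 m and angle between the z axis of board2 and the z axis of chassis, either way round below 0.06 rad and x of board2_plug in the frame of bay3 below -0.015 m) or (distance between board2 and bay4 below 0.005 m and angle between the z axis of board2 and the z axis of chassis, either way round below 0.06 rad and x of board2_plug in the frame of bay4 below -0.015 m) or (distance between board2 and bay5 below 0.005 m and angle between the z axis of board2 and the z axis of chassis, either way round below 0.06 rad and x of board2_plug in the frame of bay5 below -0.015 m)) and ((distance between board3 and bay1 below 0.005 m and angle between the z axis of board3 and the z axis of chassis, either way round below 0.06 rad and x of board3_plug in the frame of bay1 below -0.015 m) or (distance between board3 and bay2 below 0.005 m and angle between the z axis of board3 and the z axis of chassis, either way round below 0.06 rad and x of board3_plug in the frame of bay2 below -0.015 m) or (distance between board3 and bay3 below 0.005 m and angle between the z axis of board3 and the z axis of chassis, either way round below 0.06 rad and x of board3_plug in the frame of bay3 below -0.015 m) or (distance between board3 and bay4 below 0.005 m and angle between the z axis of board3 and the z axis of chassis, either way round below 0.06 rad and x of board3_plug in the frame of bay4 below -0.015 m) or (distance between board3 and bay5 below 0.005 m and angle between the z axis of board3 and the z axis of chassis, either way round below 0.06 rad and x of board3_plug in the frame of bay5 below -0.015 m)) and ((distance between board4 and bay1 below 0.005 m and angle between the z axis of board4 and the z axis of chassis, either way round below 0.06 rad and x of board4_plug in the frame of bay1 below -0.015 m) or (distance between board4 and bay2 below 0.005 m and angle between the z axis of board4 and the z axis of chassis, either way round below 0.06 rad and x of board4_plug in the frame of bay2 below -0.015 m) or (distance between board4 and bay3 below 0.005 m and angle between the z axis of board4 and the z axis of chassis, either way round below 0.06 rad and x of board4_plug in the frame of bay3 below -0.015 m) or (distance between board4 and bay4 below 0.005 m and angle between the z axis of board4 and the z axis of chassis, either way round below 0.06 rad and x of board4_plug in the frame of bay4 below -0.015 m) or (distance between board4 and bay5 below 0.005 m and angle between the z axis of board4 and the z axis of chassis, either way round below 0.06 rad and x of board4_plug in the frame of bay5 below -0.015 m)) and ((distance between board5 and bay1 below 0.005 m and angle between the z axis of board5 and the z axis of chassis, either way round below 0.06 rad and x of board5_plug in the frame of bay1 below -0.015 m) or (distance between board5 and bay2 below 0.005 m and angle between the z axis of board5 and the z axis of chassis, either way round below 0.06 rad and x of board5_plug in the frame of bay2 below -0.015 m) or (distance between board5 and bay3 below 0.005 m and angle between the z axis of board5 and the z axis of chassis, either way round below 0.06 rad and x of board5_plug in the frame of bay3 below -0.015 m) or (distance between board5 and bay4 below 0.005 m and angle between the z axis of board5 and the z axis of chassis, either way round below 0.06 rad and x of board5_plug in the frame of bay4 below -0.015 m) or (distance between board5 and bay5 below 0.005 m and angle between the z axis of board5 and the z axis of chassis, either way round below 0.06 rad and x of board5_plug in the frame of bay5 below -0.015 m))), for 0.2 s.
At the end, for the whole second after the job is handed in: Chassis square within 0.04 rad, far flange within 5 mm of the back pins, corner at most 18 mm right of the side pin; clamp open again by over 0.5 rad; every board present at rest within 5 mm of a bay point, level with the chassis within 0.06 rad, under both tabs, plug end towards the robot (all of step 1 and value of joint clamp above 0.5 rad and ((distance between board1 and bay1 below 0.005 m and angle between the z axis of board1 and the z axis of chassis, either way round below 0.06 rad and x of board1_plug in the frame of bay1 below -0.015 m) or (distance between board1 and bay2 below 0.005 m and angle between the z axis of board1 and the z axis of chassis, either way round below 0.06 rad and x of board1_plug in the frame of bay2 below -0.015 m) or (distance between board1 and bay3 below 0.005 m and angle between the z axis of board1 and the z axis of chassis, either way round below 0.06 rad and x of board1_plug in the frame of bay3 below -0.015 m) or (distance between board1 and bay4 below 0.005 m and angle between the z axis of board1 and the z axis of chassis, either way round below 0.06 rad and x of board1_plug in the frame of bay4 below -0.015 m) or (distance between board1 and bay5 below 0.005 m and angle between the z axis of board1 and the z axis of chassis, either way round below 0.06 rad and x of board1_plug in the frame of bay5 below -0.015 m)) and ((distance between board2 and bay1 below 0.005 m and angle between the z axis of board2 and the z axis of chassis, either way round below 0.06 rad and x of board2_plug in the frame of bay1 below -0.015 m) or (distance between board2 and bay2 below 0.005 m and angle between the z axis of board2 and the z axis of chassis, either way round below 0.06 rad and x of board2_plug in the frame of bay2 below -0.015 m) or (distance between board2 and bay3 below 0.005 m and angle between the z axis of board2 and the z axis of chassis, either way round below 0.06 rad and x of board2_plug in the frame of bay3 below -0.015 m) or (distance between board2 and bay4 below 0.005 m and angle between the z axis of board2 and the z axis of chassis, either way round below 0.06 rad and x of board2_plug in the frame of bay4 below -0.015 m) or (distance between board2 and bay5 below 0.005 m and angle between the z axis of board2 and the z axis of chassis, either way round below 0.06 rad and x of board2_plug in the frame of bay5 below -0.015 m)) and ((distance between board3 and bay1 below 0.005 m and angle between the z axis of board3 and the z axis of chassis, either way round below 0.06 rad and x of board3_plug in the frame of bay1 below -0.015 m) or (distance between board3 and bay2 below 0.005 m and angle between the z axis of board3 and the z axis of chassis, either way round below 0.06 rad and x of board3_plug in the frame of bay2 below -0.015 m) or (distance between board3 and bay3 below 0.005 m and angle between the z axis of board3 and the z axis of chassis, either way round below 0.06 rad and x of board3_plug in the frame of bay3 below -0.015 m) or (distance between board3 and bay4 below 0.005 m and angle between the z axis of board3 and the z axis of chassis, either way round below 0.06 rad and x of board3_plug in the frame of bay4 below -0.015 m) or (distance between board3 and bay5 below 0.005 m and angle between the z axis of board3 and the z axis of chassis, either way round below 0.06 rad and x of board3_plug in the frame of bay5 below -0.015 m)) and ((distance between board4 and bay1 below 0.005 m and angle between the z axis of board4 and the z axis of chassis, either way round below 0.06 rad and x of board4_plug in the frame of bay1 below -0.015 m) or (distance between board4 and bay2 below 0.005 m and angle between the z axis of board4 and the z axis of chassis, either way round below 0.06 rad and x of board4_plug in the frame of bay2 below -0.015 m) or (distance between board4 and bay3 below 0.005 m and angle between the z axis of board4 and the z axis of chassis, either way round below 0.06 rad and x of board4_plug in the frame of bay3 below -0.015 m) or (distance between board4 and bay4 below 0.005 m and angle between the z axis of board4 and the z axis of chassis, either way round below 0.06 rad and x of board4_plug in the frame of bay4 below -0.015 m) or (distance between board4 and bay5 below 0.005 m and angle between the z axis of board4 and the z axis of chassis, either way round below 0.06 rad and x of board4_plug in the frame of bay5 below -0.015 m)) and ((distance between board5 and bay1 below 0.005 m and angle between the z axis of board5 and the z axis of chassis, either way round below 0.06 rad and x of board5_plug in the frame of bay1 below -0.015 m) or (distance between board5 and bay2 below 0.005 m and angle between the z axis of board5 and the z axis of chassis, either way round below 0.06 rad and x of board5_plug in the frame of bay2 below -0.015 m) or (distance between board5 and bay3 below 0.005 m and angle between the z axis of board5 and the z axis of chassis, either way round below 0.06 rad and x of board5_plug in the frame of bay3 below -0.015 m) or (distance between board5 and bay4 below 0.005 m and angle between the z axis of board5 and the z axis of chassis, either way round below 0.06 rad and x of board5_plug in the frame of bay4 below -0.015 m) or (distance between board5 and bay5 below 0.005 m and angle between the z axis of board5 and the z axis of chassis, either way round below 0.06 rad and x of board5_plug in the frame of bay5 below -0.015 m)) and linear speed of each of board1, board2, board3, board4, board5 below 0.02 m/s); the robot touches nothing.
It fails at once if the bottle is shoved out of its place (more than 30 mm) (distance of flux from where it was at the start of the episode above 0.03 m).
It fails at once if the tape roll is shoved out of its place (more than 30 mm) (distance of tape from where it was at the start of the episode above 0.03 m).
It fails at once if the screwdriver is shoved out of its place (more than 30 mm) (distance of driver from where it was at the start of the episode above 0.03 m).
Of board1, board2, board3, board4, board5 only 3 to 5 are there at a start; the rules pass over those that are not, and their reading is None.
At some moment in a run one of board1, board2, board3, board4, board5 may be knocked a few centimetres aside while the robot is not near it.
Once in a run the grip may slacken for a moment while it holds something.
It also fails if it takes over 210 s, if anything falls off the work surface, if the arm or the gripper's body presses on something with over 40 N, if the wrist force passes 120 N, or if a joint passes its speed limit or range.

ROBOT

A 6-joint arm with a two-finger parallel gripper is mounted at the origin on the work surface. World frame = base frame: x ahead of the robot, y to its left, z up, the work surface at z = 0. Lengths are in mm, angles in degrees, forces in N, time in s.
With the tool pointing down it reaches from about 350 to 850 mm from the base axis. Payload 8.1 kg.
Tool frame: the origin (TCP) lies at the very end of the fingers, on their centre line; the grasp point (between the pads) lies 19 mm behind it (r.grasp_offset is the distance from the TCP to the grasp point, in mm); z points along the fingers, y is the line along which they close (so a half turn about z gives the same grasp; the last joint's range is limited). The gripper opens to 85 mm and grips with 20 to 120 N. Pads are 22 mm wide; open, the fingers measure 114 mm over their backs; the gripper's body (76 mm by 85 mm) begins 54 mm behind the grasp point. The pads swing forward as they close: fully open they stand 13 mm farther back than shut.
Start: joints at [-80.581, 7.471, 85.268, -0, 87.261, -4.893], TCP at [148.346, -581.377, 231.292] pointing down, gripper open.
Joint ranges: [-169.43, 169.43], [-51.17, 129.36], [1.28, 143.12], [-76.62, 256.62], [0, 156.53], [-152.29, 152.29]. Speed limits (degrees/s): [136.94, 136.94, 159.86, 180, 180, 180].

INTERFACE

Orientations are given as [roll, pitch, yaw] about the fixed x, y, z axes, in that order (R = Rz(yaw) Ry(pitch) Rx(roll)).
In Python, from bench import r gives the robot as it stands.
- The arm moves only by the tool carry_out, never from a script. Its argument "commands" is a list of rows, each an object with "jaw": the finger opening in m, from 0 to 0.0854; "translation": the shift along the tool's x, y, z in m, a list of three; "spin": the turn about the tool's z in rad. A call has exactly 8 rows; each row shifts and turns the commanded pose from where the row before left it, along the tool's axes as they then stand; what a row does not reach is not made up. A row lasts 1/12 s, in which the tool goes at most 41.7 mm and 7.16 degrees, less where a joint would pass 70% of its speed; a pose out of reach is approached as far as the arm can. A call is refused whole if a number of a shift passes 0.0417 or a number of a turn 0.125, either way. A call with a gripper value outside its range is refused whole. The fingers move at their own pace and stop on an object; "squeeze" is the grip in N (left out, the last holds). Time passes only in rows, so rows that do not move let the fingers close, or fill a call up. It gives the time, the measured TCP pose, the force, the opening and the grip force at its end, in the units of the state.
- r.sense(): the state, without advancing time (a new reading comes with each control period).
- r.snapshot(name): name is "side" or "top" or "wrist"; returns a dict with "pixels" (480x640x3 uint8, blue, green, red), "K" (3x3 intrinsics, pixels), "extrinsics" (4x4, takes a point from camera to world coordinates). Camera axes: x right, y down, z forward; pixel columns grow to the right and rows downward; lengths in mm; the calibration is good to about 2 mm. A picture is of the moment at which its call begins. There is no depth.
- r.hand_in(): hands the job in; it is judged then, once.
Trained networks look in a picture, given as the dict that the camera call returned (one of the last four; its "shot" number tells which), for a name from the list of things; names that differ only in an ending like _2 or _b are one class to them, and where a whole thing is asked for, a point or a joint stands for the part that bears it (a point fixed in the world has none). Each returns a list of dicts, best first, with "score" (0 to 1); they miss things now and then, are a little off and sometimes report something else, mostly with a low value. They report only what shows in the picture. A call takes as long as a camera call. They do not tell look-alikes from the thing itself.
- r.spot_in(picture, target): "xy" ([column, row] in pixels, amid what is visible of it).
- r.regions_of(picture, target): "pixels" (480x640 bool, what is visible of it) and "xy" ([column, row] in pixels, amid what is visible of it).
- r.landmark_of(picture, target): "xy" ([column, row] in pixels: a listed point, or the origin of a listed thing).
The state is a dict: "time": time; "joint_pos": joint angles; "qd": joint speeds; "joint_efforts": joint torques, N m; "tool_pos": TCP position; "tcp_rot": TCP orientation; "ft_force": force on the tool from outside, world axes, zero at the start; "wrist_torque": the same for the moment, N m; "finger_gap": finger opening in mm; "grip_force": force on a finger pad.
Only numpy, scipy, OpenCV 4.12 (cv2) and the standard library are available. Lean on these libraries where they do the work, as an engineer would, in place of code of your own. Each camera call takes 0.05 s, during which the arm holds its last target. There are 200 camera calls.

## Working session

There is one attempt and no reset: what is moved stays moved. The work goes in short steps, Python scripts to look and compute and a tool call to move; the robot and the scene stay as the last step left them, time stands still between calls to the robot, and variables do not carry over. Pictures are saved under pics/ and viewed, at most 14 in all, crops included, and the job is handed in when it is done.

Besides the shell and the picture viewer there is one more tool, called after "Call:" as name(argument=value, ...), one argument or row to a line, values as JSON. carry_out: Moves the arm, as the interface text tells. Its arguments: {"type":"object","properties":{"commands":{"type":"array","items":{"type":"object","properties":{"jaw":{"type":"number"},"translation":{"type":"array","items":{"type":"number"}},"spin":{"type":"number"}}}},"squeeze":{"type":"number"}},"required":["commands"]}

```bash
ls; mkdir -p pics
python3 - <<'E'
from bench import r
import cv2,numpy as np
s=r.sense(); print({k:np.round(v,2).tolist() for k,v in s.items()})
for n in("side","top","wrist"):
    p=r.snapshot(n); cv2.imwrite(f"pics/{n}0.png",p["pixels"]); print(n,p["K"].tolist(),np.round(p["extrinsics"],3).tolist())
E
```

```text
pics
{'time': 0.0, 'joint_pos': [-80.58, 7.52, 85.33, 0.0, 87.26, -4.89], 'qd': [-0.03, -0.07, -0.01, 0.09, -0.0, -0.01], 'joint_efforts': [-0.0, -56.94, -50.06, -0.0, 0.01, 0.0], 'tool_pos': [148.25, -580.81, 230.22], 'tcp_rot': [-179.89, -0.01, 14.31], 'ft_force': [-0.25, 0.23, 0.47], 'wrist_torque': [-0.01, -0.03, -0.01], 'grip_force': 0.0, 'finger_gap': 85.77}
side [[561.8482586136771, 0.0, 310.2063360797314], [0.0, 561.8482586136771, 235.97608653149095], [0.0, 0.0, 1.0]] [[-0.81, -0.307, 0.499, -241.291], [-0.586, 0.431, -0.686, 939.86], [-0.005, -0.848, -0.529, 845.757], [0.0, 0.0, 0.0, 1.0]]
top [[463.34332064626454, 0.0, 309.3341926166036], [0.0, 463.34332064626454, 238.81369594389184], [0.0, 0.0, 1.0]] [[0.009, -0.999, 0.047, 442.8], [-1.0, -0.01, -0.012, -85.387], [0.013, -0.047, -0.999, 1217.586], [0.0, 0.0, 0.0, 1.0]]
wrist [[362.6670150850259, 0.0, 323.99478861728073], [0.0, 362.6670150850259, 238.72542254087017], [0.0, 0.0, 1.0]] [[0.246, -0.928, -0.28, 218.872], [-0.969, -0.236, -0.07, -563.696], [-0.002, 0.288, -0.958, 372.621], [0.0, 0.0, 0.0, 1.0]]
```

View pics/top0.png

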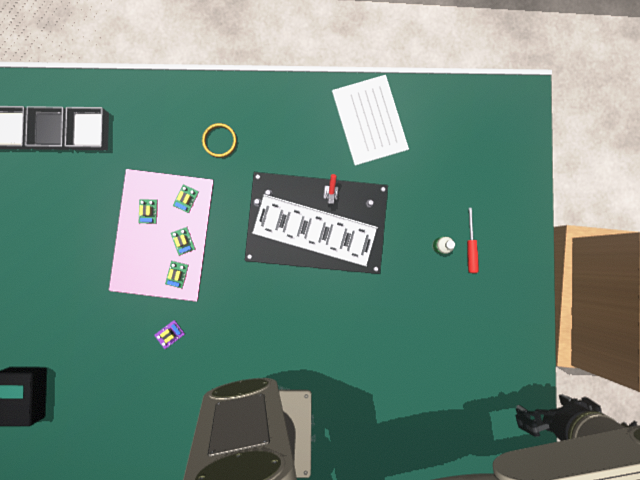

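View pics/side0.png

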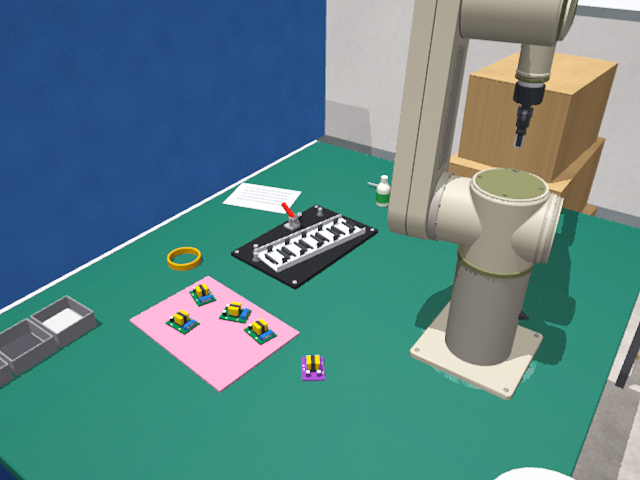

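The top view shows four green boards on the foam at about (148,211), (186,198), (182,241) and (177,273). The purple look-alike is at (169,334). The chassis is askew on the jig around (315,230), and the red handle is at (332,188). The side view agrees.

```bash
cat > h.py <<'E'
from bench import r
import cv2,numpy as np
def ray(p,xy):
    E=np.array(p["extrinsics"]);d=E[:3,:3]@np.linalg.inv(p["K"])@[xy[0],xy[1],1]
    return E[:3,3],d/np.linalg.norm(d)
def onz(p,xy,z):
    o,d=ray(p,xy);return o+d*(z-o[2])/d[2]
def tri(obs):
    A=np.zeros((3,3));b=np.zeros(3);L=[ray(*q) for q in obs]
    for o,d in L:
        M=np.eye(3)-np.outer(d,d);A+=M;b+=M@o
    X=np.linalg.solve(A,b)
    return X,max(np.linalg.norm((np.eye(3)-np.outer(d,d))@(X-o)) for o,d in L)
def proj(p,X):
    E=np.linalg.inv(np.array(p["extrinsics"]));c=p["K"]@(E[:3,:3]@X+E[:3,3]);return c[:2]/c[2]
def move(X,yaw=None):
    """tool-frame shift (mm) to reach world X, spin rad to yaw deg"""
    s=r.sense();t=s["tool_pos"];y=np.radians(s["tcp_rot"][2]);d=np.array(X)-t
    c,q=np.cos(y),np.sin(y)
    sp=None if yaw is None else round(-np.radians((yaw-s["tcp_rot"][2]+90)%180-90),3)
    return np.round([c*d[0]+q*d[1],q*d[0]-c*d[1],-d[2]],1).tolist(),sp
E
python3 - <<'E'
from h import *
P={n:r.snapshot(n) for n in("top","side")}
for t in["jig","jig_corner","chassis","chassis_push","clamp_grip","bay1","bay3","bay5","board1","board1_plug","board2","board2_plug","flux","tape","driver"]:
    D={n:[(np.round(d["xy"],1).tolist(),round(d["score"],2)) for d in r.landmark_of(P[n],t)] for n in P}
    print(t,D)
    best=None
    for a in D["top"]:
        for b in D["side"]:
            if a[1]<.3 or b[1]<.3: continue
            X,e=tri([(P["top"],a[0]),(P["side"],b[0])])
            if e<6: print("   ",np.round(X,1),round(e,1))
E
```

```text
jig {'top': [([315.3, 221.3], 0.85)], 'side': [([306.9, 245.8], 0.8), ([184.2, 265.0], 0.29)]}
    [ 544.1 -117.7   -8. ] 3.4
jig_corner {'top': [([262.5, 195.2], 0.58)], 'side': [([250.9, 258.8], 0.72)]}
    [616.4  26.3  -1.3] 3.0
chassis {'top': [([266.0, 196.6], 0.86), ([180.4, 205.6], 0.25)], 'side': [([253.4, 254.7], 0.86)]}
    [612.8  17.2   8.2] 4.5
chassis_push {'top': [([357.1, 260.9], 0.62)], 'side': [([357.7, 233.1], 0.66), ([186.5, 262.9], 0.52)]}
    [ 442.3 -225.    15.9] 0.9
clamp_grip {'top': [([331.8, 178.0], 0.7)], 'side': [([280.8, 206.7], 0.64), ([327.6, 236.3], 0.48)]}
    [ 652.8 -152.3   65.6] 3.5
bay1 {'top': [([339.1, 232.8], 0.96), ([294.0, 223.2], 0.77), ([358.4, 242.5], 0.74), ([183.9, 248.9], 0.48)], 'side': [([341.9, 228.2], 0.98), ([275.0, 258.2], 0.62), ([310.4, 239.0], 0.6), ([327.3, 234.4], 0.59), ([293.8, 249.8], 0.56), ([236.0, 312.1], 0.22)]}
    [ 514.7 -178.7    9. ] 1.5
    [540.2 -59.4  11.1] 0.6
    [ 492.7 -226.8   13.5] 2.2
bay3 {'top': [([339.1, 232.8], 0.96), ([294.0, 223.2], 0.77), ([358.4, 242.5], 0.74), ([183.9, 248.9], 0.48)], 'side
[... 1194 characters left out ...]
([184.6, 200.2], 0.71), ([168.5, 331.5], 0.71)], 'side': [([310.2, 367.7], 0.93), ([182.5, 321.5], 0.85), ([237.9, 311.3], 0.8), ([261.4, 332.8], 0.77), ([204.0, 294.3], 0.58)]}
    [400.  244.8   8.7] 0.6
    [486.6 226.9  16.3] 1.9
    [570.6 318.9   7.7] 0.3
    [596.  224.8  14.6] 0.6
    [254.8 262.2   1.5] 0.9
board2_plug {'top': [([142.3, 223.6], 0.61)], 'side': [([190.5, 323.3], 0.56)]}
    [532.7 328.   27.9] 0.7
flux {'top': [([437.6, 243.6], 0.56)], 'side': [([180.4, 321.3], 0.53)]}
tape {'top': [([221.5, 140.3], 0.55), ([468.8, 240.8], 0.26)], 'side': [([186.5, 264.6], 0.92)]}
    [759.7 135.3 -14.9] 3.7
driver {'top': [([469.6, 240.8], 0.82), ([262.3, 198.7], 0.34)], 'side': []}
```

Call:
carry_out(
  commands=[
    {"jaw":0,"translation":[0.027,-0.023,0],"spin":0},
    {"jaw":0,"translation":[0.027,-0.023,0],"spin":0},
    {"jaw":0,"translation":[0.027,-0.023,0],"spin":0},
    {"jaw":0,"translation":[0.027,-0.023,0],"spin":0},
    {"jaw":0,"translation":[0.027,-0.023,0],"spin":0},
    {"jaw":0,"translation":[0.027,-0.023,0],"spin":0},
    {"jaw":0,"translation":[0.027,-0.023,0],"spin":0},
    {"jaw":0,"translation":[0.027,-0.023,0],"spin":0},
  ],
)

```text
time: 2.42
tool_pos: [312.8, -348.2, 231.5]
tcp_rot: [180.0, -0.0, 14.3]
ft_force: [-0.4, -0.2, -0.1]
finger_gap: -0.5
grip_force: 0.0
```

Call:
carry_out(
  commands=[
    {"jaw":0,"translation":[0.027,-0.023,0],"spin":0},
    {"jaw":0,"translation":[0.027,-0.023,0],"spin":0},
    {"jaw":0,"translation":[0.027,-0.023,0],"spin":0},
    {"jaw":0,"translation":[0.027,-0.023,0],"spin":0},
    {"jaw":0,"translation":[0.027,-0.023,0],"spin":0},
    {"jaw":0,"translation":[0.027,-0.023,0],"spin":0},
    {"jaw":0,"translation":[0.027,-0.023,0],"spin":0},
    {"jaw":0,"translation":[0.027,-0.023,0],"spin":0},
  ],
)

```text
time: 3.08
tool_pos: [476.8, -116.4, 231.6]
tcp_rot: [180.0, -0.0, 14.3]
ft_force: [0.1, -0.0, 0.2]
finger_gap: -0.0
grip_force: 0.0
```

Call:
carry_out(
  commands=[
    {"jaw":0,"translation":[0,0,0],"spin":0.115},
    {"jaw":0,"translation":[0,0,0],"spin":0.115},
    {"jaw":0,"translation":[0,0,0],"spin":0.117},
    {"jaw":0,"translation":[0,0,0],"spin":0},
    {"jaw":0,"translation":[0,0,0],"spin":0},
    {"jaw":0,"translation":[0,0,0],"spin":0},
    {"jaw":0,"translation":[0,0,0],"spin":0},
    {"jaw":0,"translation":[0,0,0],"spin":0},
  ],
)

```text
time: 3.75
tool_pos: [475.9, -118.2, 231.4]
tcp_rot: [180.0, -0.0, -5.5]
ft_force: [-0.6, -0.8, 0.4]
finger_gap: 0.0
grip_force: 0.0
```

Run:
```python
from h import *
s=r.sense();print(s["time"],s["tool_pos"],s["tcp_rot"],s["finger_gap"],s["ft_force"])
P=r.snapshot("wrist");cv2.imwrite("pics/w1.png",P["pixels"])
np.savez("pics/w1.npz",K=P["K"],extrinsics=P["extrinsics"])
for t,z in(("jig",0),("jig_corner",12),("chassis",12),("chassis_push",20),("bay1",21),("clamp_grip",60)):
    for d in r.landmark_of(P,t): print(t,round(d["score"],2),np.round(d["xy"],1),np.round(onz(P,d["xy"],z),1))
```

```text
3.75 [ 475.90469401 -118.2284148   231.36731852] [ 1.79998149e+02 -7.67241942e-03 -5.49177479e+00] 0.039831581010978535 [-0.6155307  -0.82255899  0.36869681]
jig_corner 0.73 [434.6 234.3] [ 433.7 -230.2   12. ]
jig_corner 0.68 [148.5  73.9] [612.5  29.3  12. ]
jig_corner 0.37 [  7.1 296.8] [407.4 236.   12. ]
chassis 0.92 [159.   71.3] [613.7  19.2  12. ]
chassis_push 0.9 [438.3 234. ] [ 436.2 -231.6   20. ]
bay1 0.82 [374.8 169.6] [ 507. -171.   21.]
bay1 0.81 [253.3 148.4] [537.8 -57.9  21. ]
bay1 0.81 [313.3 162.9] [ 519.  -112.9   21. ]
bay1 0.61 [433. 184.] [ 487.7 -226.5   21. ]
bay1 0.55 [194.2 136.9] [553.5  -4.4  21. ]
```

View pics/w1.png

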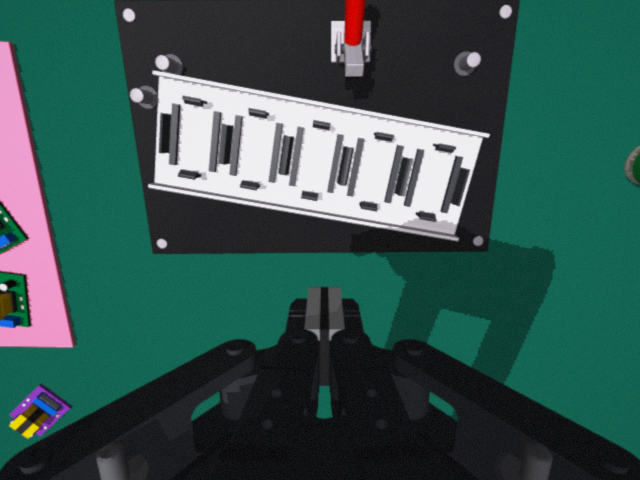

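The wrist view shows the pin tops at about (163,62), (474,60) and (136,95). The chassis's near right corner is at (458,239), and the clamp's red handle is at the top, near (354,20).

```bash
cat >> h.py <<'E'
def load(n):
    z=np.load(n);return {"K":z["K"],"extrinsics":z["extrinsics"]}
E
python3 - <<'E'
from h import *
P=load("pics/w1.npz")
a=onz(P,(163,61.5),34);b=onz(P,(474,59.5),34);c=onz(P,(136.5,95),34)
print(a,b,c,np.linalg.norm(a-b),np.linalg.norm(a-c), "exp 266, 36.8")
d=(a-b)[:2];yaw=np.degrees(np.arctan2(-d[0],d[1]));print("jig yaw",yaw)
y=np.radians(yaw);R=np.array([[np.cos(y),-np.sin(y)],[np.sin(y),np.cos(y)]])
est=[a[:2]-R@[6,-20],b[:2]-R@[6,-286],c[:2]-R@[-20,6]];print("corner",np.round(est,1))
A=np.mean(est,0)
print("push final",A+R@[-104,-286],"clamp hinge",A+R@[14,-182])
for i in range(5):print("bay",i+1)
for nm,xy,z in(("nearright flange top corner",(458,239),28),("near left top",(150,186),28),("far right top",(488,135),28),("far left top",(154,73),28)):print(nm,onz(P,xy,z))
E
```

```text
[616.91373127   5.25467662  34.        ] [ 592.8779692  -258.61582169   34.        ] [592.95474282  34.26972726  34.        ] 264.9629365330526 37.62853028729732 exp 266, 36.8
jig yaw -5.204665687446609
corner [[612.8  25.7]
 [612.8  26.7]
 [612.3  26.5]]
push final [ 483.12719978 -249.07127818] clamp hinge [ 610.07490988 -156.20428244]
bay 1
bay 2
bay 3
bay 4
bay 5
nearright flange top corner [ 431.64748375 -248.70893237   28.        ]
near left top [513.07962352  44.1168935   28.        ]
far right top [ 529.10250503 -275.12175616   28.        ]
far left top [609.8802901   17.46309909  28.        ]
```

Call:
carry_out(
  commands=[
    {"jaw":0,"translation":[-0.0082,0.0142,0.01],"spin":0},
    {"jaw":0,"translation":[-0.0082,0.0142,0.01],"spin":0},
    {"jaw":0,"translation":[-0.0082,0.0142,0.01],"spin":0},
    {"jaw":0,"translation":[-0.0082,0.0142,0.01],"spin":0},
    {"jaw":0,"translation":[-0.0082,0.0142,0.01],"spin":0},
    {"jaw":0,"translation":[-0.0082,0.0142,0.01],"spin":0},
    {"jaw":0,"translation":[-0.0082,0.0142,0.01],"spin":0},
    {"jaw":0,"translation":[-0.0082,0.0142,0.01],"spin":0},
  ],
)

```text
time: 4.77
tool_pos: [399.2, -225.3, 150.9]
tcp_rot: [180.0, -0.0, -5.6]
ft_force: [-0.2, 0.0, -0.1]
finger_gap: -0.0
grip_force: 0.0
```

Call:
carry_out(
  commands=[
    {"jaw":0,"translation":[0,0,0.022],"spin":0},
    {"jaw":0,"translation":[0,0,0.022],"spin":0},
    {"jaw":0,"translation":[0,0,0.022],"spin":0},
    {"jaw":0,"translation":[0,0,0.022],"spin":0},
    {"jaw":0,"translation":[0,0,0.022],"spin":0},
    {"jaw":0,"translation":[0,0,0.015],"spin":0},
    {"jaw":0,"translation":[0,0,0.008],"spin":0},
    {"jaw":0,"translation":[0,0,0],"spin":0},
  ],
)

```text
time: 5.43
tool_pos: [398.3, -223.7, 16.4]
tcp_rot: [-179.9, 0.2, -5.6]
ft_force: [-0.4, 0.3, 0.2]
finger_gap: 0.0
grip_force: 0.0
```

Call:
carry_out(
  commands=[
    {"jaw":0,"translation":[0.005,0.001,0],"spin":0},
    {"jaw":0,"translation":[0.005,0.001,0],"spin":0},
    {"jaw":0,"translation":[0.005,0.001,0],"spin":0},
    {"jaw":0,"translation":[0.005,0.001,0],"spin":0},
    {"jaw":0,"translation":[0.005,0.001,0],"spin":0},
    {"jaw":0,"translation":[0.005,0.001,0],"spin":0},
    {"jaw":0,"translation":[0.005,0.001,0],"spin":0},
    {"jaw":0,"translation":[0.005,0.001,0],"spin":0},
  ],
)

```text
time: 6.1
tool_pos: [438.9, -236.8, 18.3]
tcp_rot: [180.0, 0.0, -5.6]
ft_force: [-3.4, -1.0, 2.3]
finger_gap: 0.2
grip_force: 1.7
```

Call:
carry_out(
  commands=[
    {"jaw":0,"translation":[0.003,0.0006,0],"spin":0},
    {"jaw":0,"translation":[0.003,0.0006,0],"spin":0},
    {"jaw":0,"translation":[0.003,0.0006,0],"spin":0},
    {"jaw":0,"translation":[0.003,0.0006,0],"spin":0},
    {"jaw":0,"translation":[0.003,0.0006,0],"spin":0},
    {"jaw":0,"translation":[0.003,0.0006,0],"spin":0},
    {"jaw":0,"translation":[0.003,0.0006,0],"spin":0},
    {"jaw":0,"translation":[0.003,0.0006,0],"spin":0},
  ],
)

```text
time: 6.77
tool_pos: [462.4, -243.7, 18.3]
tcp_rot: [-180.0, 0.0, -5.6]
ft_force: [-3.4, -1.6, -0.5]
finger_gap: 0.0
grip_force: 1.7
```

Call:
carry_out(
  commands=[
    {"jaw":0,"translation":[0.001,0,0],"spin":0},
    {"jaw":0,"translation":[0.001,0,0],"spin":0},
    {"jaw":0,"translation":[0.001,0,0],"spin":0},
    {"jaw":0,"translation":[0.001,0,0],"spin":0},
    {"jaw":0,"translation":[0.001,0,0],"spin":0},
    {"jaw":0,"translation":[0.001,0,0],"spin":0},
    {"jaw":0,"translation":[0.001,0,0],"spin":0},
    {"jaw":0,"translation":[0,0,0],"spin":0},
  ],
)

```text
time: 7.43
tool_pos: [469.4, -244.2, 18.3]
tcp_rot: [-180.0, -0.0, -5.6]
ft_force: [-0.9, -0.7, -0.9]
finger_gap: -0.0
grip_force: 0.8
```

Run:
```python
from h import *
P=r.snapshot("wrist");print(r.sense()["ft_force"]);cv2.imwrite("pics/w2.png",P["pixels"])
P=r.snapshot("top")
for t,z in(("chassis",12),("bay1",21),("chassis_push",20)):
    for d in r.landmark_of(P,t): print(t,round(d["score"],2),np.round(onz(P,d["xy"],z),1))
```

```text
[-1.40104277 -1.88347244 -1.05735998]
chassis 0.92 [601.1  25.8  12. ]
bay1 0.94 [ 540.8 -115.4   21. ]
bay1 0.88 [552.5 -69.1  21. ]
bay1 0.86 [ 546.9 -178.6   21. ]
bay1 0.72 [ 494.8 -440.1   21. ]
bay1 0.6 [ 526.5 -239.7   21. ]
```

Not yet at the stop, so I'll push further in fine steps.

Call:
carry_out(
  commands=[
    {"jaw":0,"translation":[0.001,0,0],"spin":0},
    {"jaw":0,"translation":[0.0005,0,0],"spin":0},
    {"jaw":0,"translation":[0.0005,0,0],"spin":0},
    {"jaw":0,"translation":[0.0005,0,0],"spin":0},
    {"jaw":0,"translation":[0.0005,0,0],"spin":0},
    {"jaw":0,"translation":[0,0,0],"spin":0},
    {"jaw":0,"translation":[0,0,0],"spin":0},
    {"jaw":0,"translation":[0,0,0],"spin":0},
  ],
)

```text
time: 8.35
tool_pos: [472.2, -244.6, 18.3]
tcp_rot: [-180.0, -0.0, -5.6]
ft_force: [-2.4, -1.8, -0.1]
finger_gap: 0.2
grip_force: 1.2
```

Call:
carry_out(
  commands=[
    {"jaw":0,"translation":[0.0005,0,0],"spin":0},
    {"jaw":0,"translation":[0.0005,0,0],"spin":0},
    {"jaw":0,"translation":[0,0,0],"spin":0},
    {"jaw":0,"translation":[0,0,0],"spin":0},
    {"jaw":0,"translation":[0,0,0],"spin":0},
    {"jaw":0,"translation":[0,0,0],"spin":0},
    {"jaw":0,"translation":[0,0,0],"spin":0},
    {"jaw":0,"translation":[0,0,0],"spin":0},
  ],
)

```text
time: 9.02
tool_pos: [473.2, -244.6, 18.3]
tcp_rot: [-180.0, -0.0, -5.6]
ft_force: [-1.9, -1.5, 0.7]
finger_gap: -0.1
grip_force: 0.9
```

Call:
carry_out(
  commands=[
    {"jaw":0,"translation":[0.0005,0,0],"spin":0},
    {"jaw":0,"translation":[0.0005,0,0],"spin":0},
    {"jaw":0,"translation":[0.0005,0,0],"spin":0},
    {"jaw":0,"translation":[0.0005,0,0],"spin":0},
    {"jaw":0,"translation":[0,0,0],"spin":0},
    {"jaw":0,"translation":[0,0,0],"spin":0},
    {"jaw":0,"translation":[0,0,0],"spin":0},
    {"jaw":0,"translation":[0,0,0],"spin":0},
  ],
)

```text
time: 9.68
tool_pos: [473.8, -244.8, 18.2]
tcp_rot: [-180.0, 0.2, -5.6]
ft_force: [-9.9, -0.5, 5.6]
finger_gap: -0.2
grip_force: 4.8
```

Run:
```python
from h import *
P=r.snapshot("top");a=P["pixels"][150:290,230:410];cv2.imwrite("pics/t2.png",cv2.resize(a,None,fx=4,fy=4,interpolation=cv2.INTER_CUBIC))
A=np.array([612.6,26.3]);y=np.radians(-5.2);R=np.array([[np.cos(y),-np.sin(y)],[np.sin(y),np.cos(y)]])
for n,q,z in(("pinL",(6,-20),34),("pinR",(6,-286),34),("corner",(0,0),28)):
    w=A+R@q;print(n,proj(P,np.array([*w,z]))-[230,150])
```

```text
pinL [38.58566771 42.27802578]
pinR [141.58531709  52.75921182]
corner [30.79597333 44.13562286]
```

View pics/t2.png

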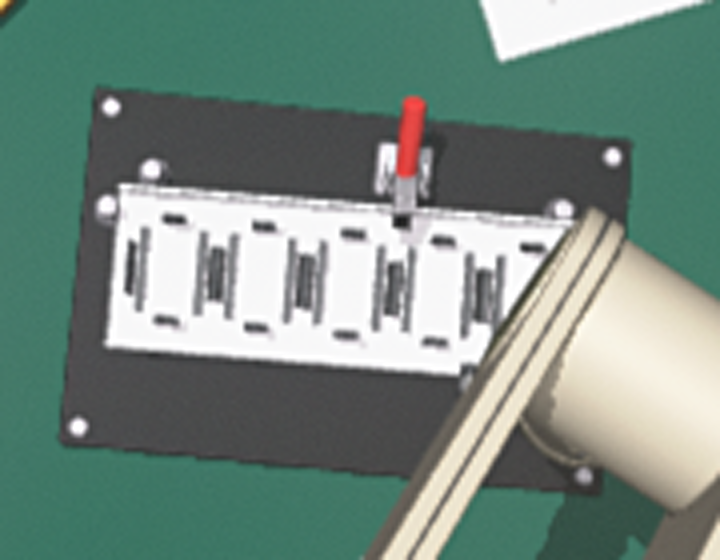

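Call:
carry_out(
  commands=[
    {"jaw":0,"translation":[-0.01,0,0],"spin":0},
    {"jaw":0,"translation":[-0.01,0,0],"spin":0},
    {"jaw":0,"translation":[0,0,-0.025],"spin":0},
    {"jaw":0,"translation":[0,0,-0.025],"spin":0},
    {"jaw":0,"translation":[0,0,-0.025],"spin":0},
    {"jaw":0,"translation":[0,0,-0.025],"spin":0},
    {"jaw":0,"translation":[0,0,-0.025],"spin":0},
    {"jaw":0,"translation":[0,0,-0.025],"spin":0},
  ],
)

```text
time: 10.4
tool_pos: [455.7, -242.7, 170.0]
tcp_rot: [-180.0, -0.1, -5.6]
ft_force: [0.0, -0.2, 0.5]
finger_gap: -0.3
grip_force: 0.0
```

Call:
carry_out(
  commands=[
    {"jaw":0,"translation":[0.0284,-0.0128,0],"spin":0},
    {"jaw":0,"translation":[0.0284,-0.0128,0],"spin":0},
    {"jaw":0,"translation":[0.0284,-0.0128,0],"spin":0},
    {"jaw":0,"translation":[0.0284,-0.0128,0],"spin":0},
    {"jaw":0,"translation":[0.0284,-0.0128,0],"spin":0},
    {"jaw":0,"translation":[0.0284,-0.0128,0],"spin":0},
    {"jaw":0,"translation":[0.0284,-0.0128,0],"spin":0},
    {"jaw":0,"translation":[0.0284,-0.0128,0],"spin":0},
  ],
)

```text
time: 11.07
tool_pos: [693.1, -161.9, 168.4]
tcp_rot: [-180.0, -0.1, -5.5]
ft_force: [0.9, -0.6, 0.7]
finger_gap: 0.1
grip_force: 0.0
```

Run:
```python
from h import *
s=r.sense();print(s["time"],s["tool_pos"],s["tcp_rot"],move([690,-163,60]))
P=r.snapshot("wrist");Q=r.snapshot("top")
for p in(P,Q):
  for d in r.landmark_of(p,"clamp_grip"): print(round(d["score"],2),np.round(d["xy"],1),np.round(onz(p,d["xy"],70),1))
```

```text
11.0667 [ 693.14330604 -161.92032606  168.40712636] [-1.79964483e+02 -6.88991544e-02 -5.54768120e+00] ([-3.0, 1.4, 108.4], None)
0.74 [329.8 176.8] [ 652.1 -149.1   70. ]
0.64 [365.8 243.5] [ 486.3 -239.7   70. ]
```

Call:
carry_out(
  commands=[
    {"jaw":0,"translation":[0,-0.005,0.014],"spin":0},
    {"jaw":0,"translation":[0,0,0.014],"spin":0},
    {"jaw":0,"translation":[0,0,0.014],"spin":0},
    {"jaw":0,"translation":[0,0,0.014],"spin":0},
    {"jaw":0,"translation":[0,0,0.014],"spin":0},
    {"jaw":0,"translation":[0,0,0.014],"spin":0},
    {"jaw":0,"translation":[0,0,0.014],"spin":0},
    {"jaw":0,"translation":[0,0,0.01],"spin":0},
  ],
)

```text
time: 11.93
tool_pos: [690.7, -158.0, 57.6]
tcp_rot: [-180.0, 0.1, -5.6]
ft_force: [-0.1, 0.4, 0.4]
finger_gap: 0.3
grip_force: 0.0
```

Call:
carry_out(
  commands=[
    {"jaw":0,"translation":[-0.005,0,0],"spin":0},
    {"jaw":0,"translation":[-0.005,0,0],"spin":0},
    {"jaw":0,"translation":[-0.005,0,0],"spin":0},
    {"jaw":0,"translation":[-0.005,0,0],"spin":0},
    {"jaw":0,"translation":[-0.005,0,0],"spin":0},
    {"jaw":0,"translation":[-0.004,0,0],"spin":0},
    {"jaw":0,"translation":[-0.003,0,0],"spin":0},
    {"jaw":0,"translation":[-0.003,0,0],"spin":0},
  ],
)

```text
time: 12.6
tool_pos: [664.1, -156.0, 67.4]
tcp_rot: [179.9, -1.0, -5.6]
ft_force: [20.3, -0.0, 13.2]
finger_gap: 0.3
grip_force: 10.3
```

Call:
carry_out(
  commands=[
    {"jaw":0,"translation":[-0.003,0,0],"spin":0},
    {"jaw":0,"translation":[-0.003,0,0],"spin":0},
    {"jaw":0,"translation":[-0.003,0,0],"spin":0},
    {"jaw":0,"translation":[-0.003,0,0],"spin":0},
    {"jaw":0,"translation":[-0.003,0,0],"spin":0},
    {"jaw":0,"translation":[-0.002,0,0],"spin":0},
    {"jaw":0,"translation":[-0.002,0,0],"spin":0},
    {"jaw":0,"translation":[-0.002,0,0],"spin":0},
  ],
)

```text
time: 13.27
tool_pos: [637.6, -153.3, 62.7]
tcp_rot: [179.9, -0.3, -5.6]
ft_force: [4.5, -0.9, 3.6]
finger_gap: -0.2
grip_force: 2.1
```

Call:
carry_out(
  commands=[
    {"jaw":0,"translation":[-0.002,0,0],"spin":0},
    {"jaw":0,"translation":[-0.002,0,0],"spin":0},
    {"jaw":0,"translation":[-0.001,0,0],"spin":0},
    {"jaw":0,"translation":[-0.001,0,0],"spin":0},
    {"jaw":0,"translation":[-0.001,0,0],"spin":0},
    {"jaw":0,"translation":[0,0,0],"spin":0},
    {"jaw":0,"translation":[0,0,0],"spin":0},
    {"jaw":0,"translation":[0,0,0],"spin":0},
  ],
)

```text
time: 13.93
tool_pos: [629.7, -152.1, 60.2]
tcp_rot: [180.0, -0.1, -5.6]
ft_force: [7.6, -1.4, 0.2]
finger_gap: 0.2
grip_force: 3.9
```

Call:
carry_out(
  commands=[
    {"jaw":0,"translation":[-0.001,0,0],"spin":0},
    {"jaw":0,"translation":[-0.001,0,0],"spin":0},
    {"jaw":0,"translation":[0,0,0],"spin":0},
    {"jaw":0,"translation":[0,0,0],"spin":0},
    {"jaw":0,"translation":[0,0,0],"spin":0},
    {"jaw":0,"translation":[0,0,0],"spin":0},
    {"jaw":0,"translation":[0,0,0],"spin":0},
    {"jaw":0,"translation":[0,0,0],"spin":0},
  ],
)

```text
time: 14.6
tool_pos: [629.6, -152.0, 60.4]
tcp_rot: [180.0, -0.3, -5.6]
ft_force: [17.9, -2.5, -6.1]
finger_gap: 0.1
grip_force: 8.9
```

Run:
```python
from h import *
p=r.snapshot("side");cv2.imwrite("pics/s3.png",cv2.resize(p["pixels"][180:300,220:390],None,fx=4,fy=4,interpolation=cv2.INTER_CUBIC))
```

```text
(no output)
```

View pics/s3.png

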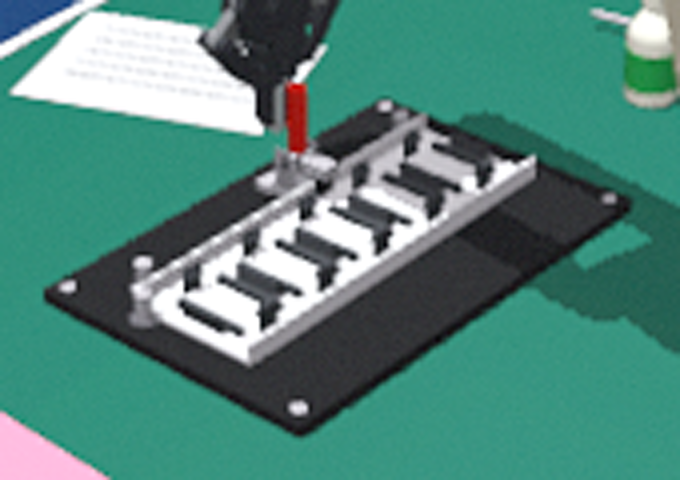

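Pushing the clamp up met its stop at 18 N, and the side view shows the handle upright. Next I'll retreat and measure the bays.

Call:
carry_out(
  commands=[
    {"jaw":0,"translation":[0.01,0,0],"spin":0},
    {"jaw":0,"translation":[0.015,0,0],"spin":0},
    {"jaw":0,"translation":[0,0,-0.028],"spin":0},
    {"jaw":0,"translation":[0,0,-0.028],"spin":0},
    {"jaw":0,"translation":[0,0,-0.028],"spin":0},
    {"jaw":0,"translation":[0,0,-0.028],"spin":0},
    {"jaw":0,"translation":[0,0,-0.028],"spin":0},
    {"jaw":0,"translation":[0,0,-0.028],"spin":0},
  ],
)

```text
time: 15.32
tool_pos: [650.3, -153.8, 227.8]
tcp_rot: [-179.9, 0.2, -5.6]
ft_force: [-0.3, -0.5, 1.6]
finger_gap: 0.1
grip_force: 0.0
```

Call:
carry_out(
  commands=[
    {"jaw":0,"translation":[-0.022,-0.0024,0],"spin":0},
    {"jaw":0,"translation":[-0.022,-0.0024,0],"spin":0},
    {"jaw":0,"translation":[-0.022,-0.0024,0],"spin":0},
    {"jaw":0,"translation":[-0.022,-0.0024,0],"spin":0},
    {"jaw":0,"translation":[-0.022,-0.0024,0],"spin":0},
    {"jaw":0,"translation":[-0.022,-0.0024,0],"spin":0},
    {"jaw":0,"translation":[-0.022,-0.0024,0],"spin":0},
    {"jaw":0,"translation":[-0.022,-0.0024,0],"spin":0},
  ],
)

```text
time: 15.98
tool_pos: [476.1, -117.3, 226.6]
tcp_rot: [-179.9, 0.2, -5.6]
ft_force: [-0.4, -0.1, 0.4]
finger_gap: -0.1
grip_force: 0.0
```

Run:
```python
from h import *
P=r.snapshot("wrist");cv2.imwrite("pics/w4.png",P["pixels"]);s=r.sense();print(s["tool_pos"],s["tcp_rot"])
np.savez("pics/w4.npz",K=P["K"],extrinsics=P["extrinsics"])
for t,z in(("jig_corner",12),("chassis",12),("bay1",21),("chassis_push",20),("clamp_grip",80)):
    for d in r.landmark_of(P,t): print(t,round(d["score"],2),np.round(d["xy"],1),np.round(onz(P,d["xy"],z),1))
```

```text
[ 473.208526   -116.52278197  226.2480399 ] [-179.92166404    0.39650392   -5.55386339]
jig_corner 0.83 [146.1  73.1] [612.   30.1  12. ]
chassis 0.66 [149.5  77.5] [608.1  27.9  12. ]
bay1 0.81 [319.8 133.7] [ 544.5 -120.7   21. ]
bay1 0.72 [257.  133.8] [550.1 -63.2  21. ]
bay1 0.56 [385.6 128. ] [ 543.6 -181.2   21. ]
bay1 0.55 [196.5 137.7] [552.1  -7.   21. ]
chassis_push 0.69 [457.3 186. ] [ 483.5 -247.4   20. ]
clamp_grip 0.9 [360.1  31.7] [ 611.5 -157.    80. ]
```

View pics/w4.png

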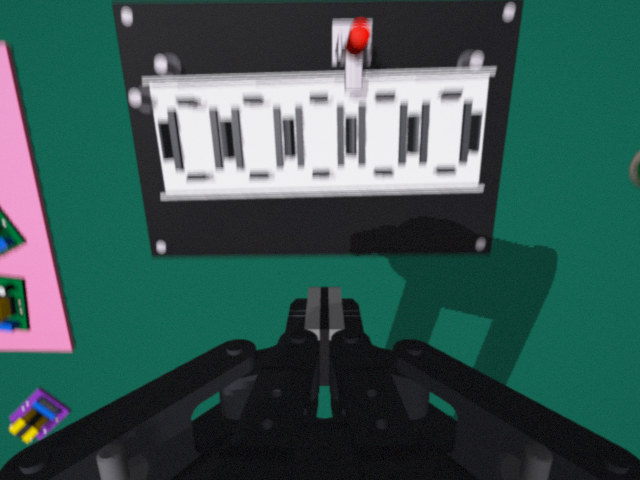

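Call:
carry_out(
  commands=[
    {"jaw":0,"translation":[-0.005,-0.018,0],"spin":0},
    {"jaw":0,"translation":[-0.005,-0.018,0],"spin":0},
    {"jaw":0,"translation":[-0.005,-0.018,0],"spin":0},
    {"jaw":0,"translation":[-0.005,-0.018,0],"spin":0},
    {"jaw":0,"translation":[-0.005,-0.018,0],"spin":0},
    {"jaw":0,"translation":[-0.005,-0.018,0],"spin":0},
    {"jaw":0,"translation":[-0.005,-0.018,0],"spin":0},
    {"jaw":0,"translation":[0,0,0],"spin":0},
  ],
)

```text
time: 16.95
tool_pos: [456.0, 13.3, 228.1]
tcp_rot: [-179.9, 0.1, -5.4]
ft_force: [-0.4, 0.5, -0.2]
finger_gap: 0.1
grip_force: 0.0
```

Run:
```python
from h import *
P=r.snapshot("wrist");cv2.imwrite("pics/w5.png",P["pixels"]);s=r.sense();print(s["tool_pos"],s["tcp_rot"])
np.savez("pics/w5.npz",K=P["K"],extrinsics=P["extrinsics"])
for t,z in(("jig_corner",12),("chassis",12),("bay1",21),("chassis_push",20),("board1",6),("board1_plug",20)):
    for d in r.landmark_of(P,t): print(t,round(d["score"],2),np.round(d["xy"],1),np.round(onz(P,d["xy"],z),1))
```

```text
[456.29981772  11.96719468 228.13270015] [-1.79987847e+02  3.28744314e-02 -5.42626698e+00]
jig_corner 0.83 [293.1  34.3] [610.9  25.3  12. ]
jig_corner 0.71 [109.6 296. ] [378.4 253.9  12. ]
jig_corner 0.51 [113.2 211.5] [469.7 225.4  12. ]
jig_corner 0.44 [400.3  96.7] [550.4 -67.   12. ]
chassis 0.94 [290.2  39.7] [606.9  28.4  12. ]
bay1 0.85 [396.4  96. ] [550.8 -61.7  21. ]
bay1 0.84 [461.1  95.7] [ 545.5 -119.6   21. ]
bay1 0.78 [528.1  96.1] [ 539.4 -179.5   21. ]
bay1 0.73 [335.8 103.2] [550.  -7.  21.]
chassis_push 0.68 [597.4 153.1] [ 482.5 -248.2   20. ]
board1 0.95 [135.1 385.8] [257.5 259.1   6. ]
board1 0.92 [109.3 188. ] [492.8 226.6   6. ]
board1 0.82 [116.8 274.3] [400.4 243.5   6. ]
board1 0.82 [84.5 70.1] [601.5 220.4   6. ]
board1 0.4 [113.2 210.5] [469.8 228.8   6. ]
board1_plug 0.66 [113.9 212. ] [470.5 219.9  20. ]
board1_plug 0.15 [464.3  99.7] [ 541.9 -122.8   20. ]
```

```bash
cat >> h.py <<'E'
yj=np.radians(-5.2);RJ=np.array([[np.cos(yj),-np.sin(yj)],[np.sin(yj),np.cos(yj)]])
E
python3 - <<'E'
from h import *
P=load("pics/w5.npz");im=cv2.imread("pics/w5.png")
# refine pins
x0,y0,f=240,20,2
a=cv2.resize(im[y0:200,x0:x0+400],None,fx=f,fy=f,interpolation=cv2.INTER_CUBIC)
def dr(w,z,col):
    u=proj(P,np.array([*w,z]));cv2.circle(a,tuple(int(round(v)) for v in (u-[x0,y0]+.5)*f),3,col,1)
A=np.array([612.6,26.3])
for q in((6,-20),(6,-286),(-20,6)):dr(A+RJ@q,34,(0,0,255))
O=A
for q in((0,0),(-104,0),(0,-306),(-104,-306)):dr(O+RJ@q,28,(0,200,0))
for q in((0,0),(-104,0)):dr(O+RJ@q,15,(255,0,0))
for k in range(5):
    for dx in(-33,0,33):dr(O+RJ@[-52+dx,-37-58*k],21+(14 if dx else -6),(255,0,255))
cv2.imwrite("pics/w5o.png",a)
E
```

```text
(no output)
```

View pics/w5o.png

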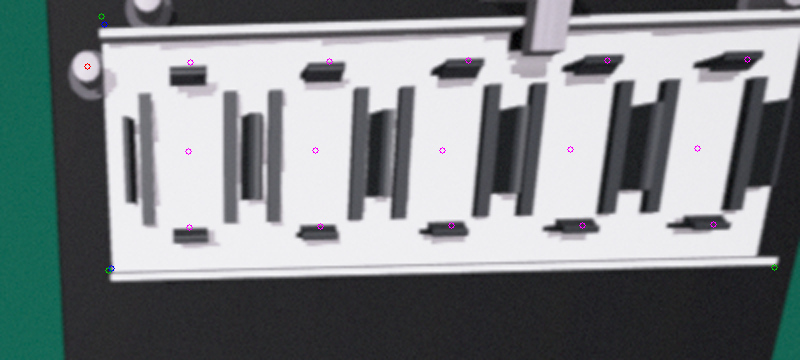

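Run:
```python
from h import *
for n in("w5","w4"):
    P=load(f"pics/{n}.npz");g=cv2.cvtColor(cv2.imread(f"pics/{n}.png"),cv2.COLOR_BGR2GRAY).astype(float)
    A=np.array([612.6,26.3])
    for q in((6,-20),(6,-286),(-20,6)):print(n,"pin pred px",np.round(proj(P,np.array([*(A+RJ@q),34])),1))
    cols=range(300,620,8) if n=="w5" else range(175,475,8)
    F=[];N=[]
    for c in cols:
        col=g[:,c];rows=np.where(col[20:240]>150)[0]+20
        if len(rows)<20: continue
        for L,r0,sg in((F,rows[0],-1),(N,rows[-1],1)):
            a,b=col[r0+sg],col[r0]; e=r0+sg*(b-128)/(b-a+1e-6)
            L.append(onz(P,(c,e),28)[:2])
    for nm,L in(("far",F),("near",N)):
        L=np.array(L);
        for _ in range(4):
            k=np.polyfit(L[:,1],L[:,0],1);res=L[:,0]-np.polyval(k,L[:,1]);L=L[abs(res-np.median(res))<max(1,1.5*np.std(res))]
        print(n,nm,len(L),"yaw",-np.degrees(np.arctan(k[0])),"x at y=26",np.polyval(k,26),"y=-120",np.polyval(k,-120),np.std(res))
```

```text
w5 pin pred px [313.6  17.1]
w5 pin pred px [639.7  15.1]
w5 pin pred px [283.   52.4]
w5 far 35 yaw -4.108776408605395 x at y=26 607.9697066462119 y=-120 597.4818174863688 0.09508514146627595
w5 near 39 yaw -4.090771805906859 x at y=26 503.08547396102307 y=-120 492.64369948984694 0.0491192886350139
w4 pin pred px [160.8  60. ]
w4 pin pred px [478.3  57.4]
w4 pin pred px [134.8  93.6]
w4 far 31 yaw -4.133452585253278 x at y=26 606.9391950592656 y=-120 596.3881001097856 0.2777205600228954
w4 near 38 yaw -4.104653305772545 x at y=26 497.99417789405265 y=-120 487.51684930640516 0.16849436129084638
```

Run:
```python
from h import *
for n,c0,c1 in(("w1",165,345),("w4",165,340),("w5",290,610)):
    P=load(f"pics/{n}.npz");im=cv2.imread(f"pics/{n}.png").astype(float);gr=im[:,:,1]
    L=[]
    for c in range(c0,c1,6):
        col=cv2.GaussianBlur(gr[:,c:c+1],(1,5),0).ravel()
        for q in range(150,285):
            if col[q]<60 and col[q+1]>=60 and col[q+6]>75: L.append(onz(P,(c,q+(60-col[q])/(col[q+1]-col[q])),12)[:2]);break
    L=np.array(L)
    for _ in range(4):
        k=np.polyfit(L[:,1],L[:,0],1);res=L[:,0]-np.polyval(k,L[:,1]);L=L[abs(res-np.median(res))<max(.8,1.5*np.std(res))]
    print(n,len(L),"jig near edge yaw",-np.degrees(np.arctan(k[0])),"x at y=-50",np.polyval(k,-50))
    g=gr.astype(np.uint8)
    for nm,u in {"w1":[("pL",(163,62)),("pR",(474,60)),("pS",(136,95))],"w4":[("pL",(166,63)),("pR",(473,61)),("pS",(138,97))],"w5":[("pL",(314,21)),("pS",(283,53))]}[n]:
        w=g[u[1]-14:u[1]+15,u[0]-16:u[0]+17];m=(w>175).astype(np.uint8)
        _,_,st,ce=cv2.connectedComponentsWithStats(m);i=1+np.argmin(np.linalg.norm(ce[1:]-[16,14],axis=1)) if len(ce)>1 else 0
        p=ce[i]+[u[0]-16,u[1]-14];print("  ",nm,p.round(1),st[i].tolist(),onz(P,p,34).round(1))
```

```text
w1 16 jig near edge yaw -5.00778167443517 x at y=-50 431.3719967530245
   pL [161.8  62. ] [9, 8, 12, 13, 130] [616.7   6.4  34. ]
   pR [473.2  59. ] [10, 7, 12, 13, 126] [ 593.3 -257.9   34. ]
   pS [136.3  94.8] [11, 8, 12, 13, 120] [593.1  34.4  34. ]
w4 26 jig near edge yaw -5.079037094571839 x at y=-50 429.5822004527437
   pL [160.3  64.1] [5, 10, 11, 12, 109] [613.7   6.9  34. ]
   pR [474.6  68.5] [0, 9, 33, 20, 257] [ 584.4 -256.2   34. ]
   pS [134.7  97.1] [8, 9, 10, 11, 95] [590.5  34.9  34. ]
w5 37 jig near edge yaw -5.101063560891269 x at y=-50 431.1455782406321
   pL [312.9  17.3] [9, 3, 13, 15, 151] [616.6   6.4  34. ]
   pS [282.5  52.6] [10, 7, 12, 14, 141] [593.1  34.5  34. ]
```

The lines show the chassis's left end about 4 mm off its pin, which is close to the 5 mm limit. I'll reopen the clamp, seat the left end and shut it again.

Call:
carry_out(
  commands=[
    {"jaw":0,"translation":[0.0171,0.0191,0.01],"spin":0},
    {"jaw":0,"translation":[0.0171,0.0191,0.01],"spin":0},
    {"jaw":0,"translation":[0.0171,0.0191,0.01],"spin":0},
    {"jaw":0,"translation":[0.0171,0.0191,0.01],"spin":0},
    {"jaw":0,"translation":[0.0171,0.0191,0.01],"spin":0},
    {"jaw":0,"translation":[0.0171,0.0191,0.01],"spin":0},
    {"jaw":0,"translation":[0.0171,0.0191,0.01],"spin":0},
    {"jaw":0,"translation":[0.0171,0.0191,0],"spin":0},
  ],
)

```text
time: 17.97
tool_pos: [576.5, -156.1, 155.3]
tcp_rot: [-179.9, 0.2, -5.6]
ft_force: [-0.5, 0.5, -0.2]
finger_gap: 0.0
grip_force: 0.0
```

Call:
carry_out(
  commands=[
    {"jaw":0,"translation":[0,0,0.015],"spin":0},
    {"jaw":0,"translation":[0,0,0.015],"spin":0},
    {"jaw":0,"translation":[0,0,0.015],"spin":0},
    {"jaw":0,"translation":[0,0,0.015],"spin":0},
    {"jaw":0,"translation":[0,0,0.013],"spin":0},
    {"jaw":0,"translation":[0,0,0.01],"spin":0},
    {"jaw":0,"translation":[0,0,0],"spin":0},
    {"jaw":0,"translation":[0,0,0],"spin":0},
  ],
)

```text
time: 18.63
tool_pos: [576.8, -154.7, 74.8]
tcp_rot: [-180.0, 0.1, -5.6]
ft_force: [0.1, 0.6, 0.4]
finger_gap: -0.0
grip_force: 0.0
```

Call:
carry_out(
  commands=[
    {"jaw":0,"translation":[0.004,0,0],"spin":0},
    {"jaw":0,"translation":[0.004,0,0],"spin":0},
    {"jaw":0,"translation":[0.004,0,0],"spin":0},
    {"jaw":0,"translation":[0.004,0,0],"spin":0},
    {"jaw":0,"translation":[0.004,0,0],"spin":0},
    {"jaw":0,"translation":[0.004,0,0],"spin":0},
    {"jaw":0,"translation":[0.004,0,0],"spin":0},
    {"jaw":0,"translation":[0.004,0,0],"spin":0},
  ],
)

```text
time: 19.3
tool_pos: [609.3, -157.6, 75.4]
tcp_rot: [-180.0, 0.0, -5.6]
ft_force: [-5.0, 0.1, 0.8]
finger_gap: -0.1
grip_force: 2.4
```

Call:
carry_out(
  commands=[
    {"jaw":0,"translation":[-0.01,0,0],"spin":0},
    {"jaw":0,"translation":[-0.01,0,0],"spin":0},
    {"jaw":0,"translation":[0,0,-0.015],"spin":0},
    {"jaw":0,"translation":[0,0,-0.015],"spin":0},
    {"jaw":0,"translation":[0,0,-0.015],"spin":0},
    {"jaw":0,"translation":[0,0,-0.015],"spin":0},
    {"jaw":0,"translation":[0,0,-0.015],"spin":0},
    {"jaw":0,"translation":[0,0,0],"spin":0},
  ],
)

```text
time: 19.97
tool_pos: [591.9, -156.6, 154.3]
tcp_rot: [179.9, -0.4, -5.6]
ft_force: [0.7, 0.3, 0.1]
finger_gap: 0.2
grip_force: 0.0
```

Call:
carry_out(
  commands=[
    {"jaw":0,"translation":[-0.0158,-0.0184,0],"spin":0},
    {"jaw":0,"translation":[-0.0158,-0.0184,0],"spin":0},
    {"jaw":0,"translation":[-0.0158,-0.0184,0],"spin":0},
    {"jaw":0,"translation":[-0.0158,-0.0184,0],"spin":0},
    {"jaw":0,"translation":[-0.0158,-0.0184,0],"spin":0},
    {"jaw":0,"translation":[-0.0158,-0.0184,0],"spin":0},
    {"jaw":0,"translation":[-0.0158,-0.0184,0],"spin":0},
    {"jaw":0,"translation":[-0.0158,-0.0184,0],"spin":0},
  ],
)

```text
time: 20.63
tool_pos: [477.1, 3.9, 149.4]
tcp_rot: [-180.0, 0.0, -5.6]
ft_force: [-0.3, 0.2, 0.1]
finger_gap: 0.1
grip_force: 0.0
```

Call:
carry_out(
  commands=[
    {"jaw":0,"translation":[0,0,0.022],"spin":0},
    {"jaw":0,"translation":[0,0,0.022],"spin":0},
    {"jaw":0,"translation":[0,0,0.022],"spin":0},
    {"jaw":0,"translation":[0,0,0.022],"spin":0},
    {"jaw":0,"translation":[0,0,0.022],"spin":0},
    {"jaw":0,"translation":[0,0,0.014],"spin":0},
    {"jaw":0,"translation":[0,0,0.007],"spin":0},
    {"jaw":0,"translation":[0,0,0],"spin":0},
  ],
)

```text
time: 21.3
tool_pos: [476.0, 3.2, 16.9]
tcp_rot: [-180.0, 0.2, -5.6]
ft_force: [0.3, -0.4, -0.7]
finger_gap: -0.2
grip_force: 0.0
```

Call:
carry_out(
  commands=[
    {"jaw":0,"translation":[0.003,0,0],"spin":0},
    {"jaw":0,"translation":[0.003,0,0],"spin":0},
    {"jaw":0,"translation":[0.002,0,0],"spin":0},
    {"jaw":0,"translation":[0.001,0,0],"spin":0},
    {"jaw":0,"translation":[0.001,0,0],"spin":0},
    {"jaw":0,"translation":[0.001,0,0],"spin":0},
    {"jaw":0,"translation":[0.001,0,0],"spin":0},
    {"jaw":0,"translation":[0,0,0],"spin":0},
  ],
)

```text
time: 21.97
tool_pos: [489.9, 1.8, 19.5]
tcp_rot: [-180.0, -0.0, -5.6]
ft_force: [0.3, -0.6, 0.8]
finger_gap: -0.1
grip_force: 0.0
```

Call:
carry_out(
  commands=[
    {"jaw":0,"translation":[0.001,0,0],"spin":0},
    {"jaw":0,"translation":[0.001,0,0],"spin":0},
    {"jaw":0,"translation":[0.001,0,0],"spin":0},
    {"jaw":0,"translation":[0,0,0],"spin":0},
    {"jaw":0,"translation":[0,0,0],"spin":0},
    {"jaw":0,"translation":[0,0,0],"spin":0},
    {"jaw":0,"translation":[0,0,0],"spin":0},
    {"jaw":0,"translation":[0,0,0],"spin":0},
  ],
)

```text
time: 22.63
tool_pos: [492.5, 1.7, 19.1]
tcp_rot: [-180.0, 0.0, -5.6]
ft_force: [-2.5, 3.1, -0.5]
finger_gap: -0.2
grip_force: 1.1
```

Call:
carry_out(
  commands=[
    {"jaw":0,"translation":[0.0005,0,0],"spin":0},
    {"jaw":0,"translation":[0.0005,0,0],"spin":0},
    {"jaw":0,"translation":[0.0005,0,0],"spin":0},
    {"jaw":0,"translation":[0,0,0],"spin":0},
    {"jaw":0,"translation":[0,0,0],"spin":0},
    {"jaw":0,"translation":[0,0,0],"spin":0},
    {"jaw":0,"translation":[0,0,0],"spin":0},
    {"jaw":0,"translation":[0,0,0],"spin":0},
  ],
)

```text
time: 23.3
tool_pos: [494.3, 1.3, 19.4]
tcp_rot: [180.0, -0.0, -5.6]
ft_force: [-1.4, 0.7, -0.8]
finger_gap: -0.1
grip_force: 0.6
```

Call:
carry_out(
  commands=[
    {"jaw":0,"translation":[0.0005,0,0],"spin":0},
    {"jaw":0,"translation":[0.0005,0,0],"spin":0},
    {"jaw":0,"translation":[0.0005,0,0],"spin":0},
    {"jaw":0,"translation":[0,0,0],"spin":0},
    {"jaw":0,"translation":[0,0,0],"spin":0},
    {"jaw":0,"translation":[0,0,0],"spin":0},
    {"jaw":0,"translation":[0,0,0],"spin":0},
    {"jaw":0,"translation":[0,0,0],"spin":0},
  ],
)

```text
time: 23.97
tool_pos: [495.3, 1.4, 19.3]
tcp_rot: [-180.0, 0.0, -5.6]
ft_force: [-4.8, 1.3, 3.3]
finger_gap: 0.0
grip_force: 2.5
```

Call:
carry_out(
  commands=[
    {"jaw":0,"translation":[0.0005,0,0],"spin":0},
    {"jaw":0,"translation":[0.0005,0,0],"spin":0},
    {"jaw":0,"translation":[0,0,0],"spin":0},
    {"jaw":0,"translation":[0,0,0],"spin":0},
    {"jaw":0,"translation":[0,0,0],"spin":0},
    {"jaw":0,"translation":[0,0,0],"spin":0},
    {"jaw":0,"translation":[0,0,0],"spin":0},
    {"jaw":0,"translation":[0,0,0],"spin":0},
  ],
)

```text
time: 24.63
tool_pos: [495.4, 1.4, 19.2]
tcp_rot: [-180.0, 0.2, -5.6]
ft_force: [-9.5, 1.0, 7.5]
finger_gap: -0.0
grip_force: 4.9
```

Call:
carry_out(
  commands=[
    {"jaw":0,"translation":[-0.008,0,0],"spin":0},
    {"jaw":0,"translation":[-0.008,0,0],"spin":0},
    {"jaw":0,"translation":[0,0,-0.025],"spin":0},
    {"jaw":0,"translation":[0,0,-0.025],"spin":0},
    {"jaw":0,"translation":[0,0,-0.025],"spin":0},
    {"jaw":0,"translation":[0,0,-0.025],"spin":0},
    {"jaw":0,"translation":[0,0,-0.025],"spin":0},
    {"jaw":0,"translation":[0,0,-0.025],"spin":0},
  ],
)

```text
time: 25.3
tool_pos: [480.5, 2.7, 170.7]
tcp_rot: [180.0, -0.1, -5.6]
ft_force: [1.2, -0.0, -0.4]
finger_gap: -0.2
grip_force: 0.0
```

Call:
carry_out(
  commands=[
    {"jaw":0,"translation":[0.0261,0.0175,0],"spin":0},
    {"jaw":0,"translation":[0.0261,0.0175,0],"spin":0},
    {"jaw":0,"translation":[0.0261,0.0175,0],"spin":0},
    {"jaw":0,"translation":[0.0261,0.0175,0],"spin":0},
    {"jaw":0,"translation":[0.0261,0.0175,0],"spin":0},
    {"jaw":0,"translation":[0.0261,0.0175,0],"spin":0},
    {"jaw":0,"translation":[0.0261,0.0175,0],"spin":0},
    {"jaw":0,"translation":[0.0261,0.0175,0],"spin":0},
  ],
)

```text
time: 25.97
tool_pos: [675.8, -158.0, 169.3]
tcp_rot: [180.0, -0.1, -5.6]
ft_force: [-0.0, 0.4, 0.1]
finger_gap: 0.3
grip_force: 0.0
```

Call:
carry_out(
  commands=[
    {"jaw":0,"translation":[0,0,0.018],"spin":0},
    {"jaw":0,"translation":[0,0,0.018],"spin":0},
    {"jaw":0,"translation":[0,0,0.018],"spin":0},
    {"jaw":0,"translation":[0,0,0.018],"spin":0},
    {"jaw":0,"translation":[0,0,0.018],"spin":0},
    {"jaw":0,"translation":[0,0,0.012],"spin":0},
    {"jaw":0,"translation":[0,0,0.008],"spin":0},
    {"jaw":0,"translation":[0,0,0],"spin":0},
  ],
)

```text
time: 26.63
tool_pos: [673.5, -156.5, 57.0]
tcp_rot: [-180.0, 0.2, -5.6]
ft_force: [-0.7, 0.3, -0.3]
finger_gap: 0.1
grip_force: 0.0
```

Next I'll sweep toward the robot, from x 673.5 to about 629.5 (44 mm).

Call:
carry_out(
  commands=[
    {"jaw":0,"translation":[-0.004,0,0],"spin":0},
    {"jaw":0,"translation":[-0.004,0,0],"spin":0},
    {"jaw":0,"translation":[-0.004,0,0],"spin":0},
    {"jaw":0,"translation":[-0.003,0,0],"spin":0},
    {"jaw":0,"translation":[-0.003,0,0],"spin":0},
    {"jaw":0,"translation":[-0.003,0,0],"spin":0},
    {"jaw":0,"translation":[-0.003,0,0],"spin":0},
    {"jaw":0,"translation":[-0.003,0,0],"spin":0},
  ],
)

```text
time: 27.3
tool_pos: [649.6, -154.6, 60.8]
tcp_rot: [180.0, -0.2, -5.6]
ft_force: [7.7, -0.8, 4.1]
finger_gap: -0.2
grip_force: 3.3
```

Call:
carry_out(
  commands=[
    {"jaw":0,"translation":[-0.003,0,0],"spin":0},
    {"jaw":0,"translation":[-0.003,0,0],"spin":0},
    {"jaw":0,"translation":[-0.003,0,0],"spin":0},
    {"jaw":0,"translation":[-0.002,0,0],"spin":0},
    {"jaw":0,"translation":[-0.002,0,0],"spin":0},
    {"jaw":0,"translation":[-0.001,0,0],"spin":0},
    {"jaw":0,"translation":[-0.001,0,0],"spin":0},
    {"jaw":0,"translation":[0,0,0],"spin":0},
  ],
)

```text
time: 27.97
tool_pos: [632.9, -152.8, 59.1]
tcp_rot: [-180.0, 0.0, -5.6]
ft_force: [4.0, -1.3, 2.6]
finger_gap: -0.0
grip_force: 1.7
```

Call:
carry_out(
  commands=[
    {"jaw":0,"translation":[-0.001,0,0],"spin":0},
    {"jaw":0,"translation":[-0.001,0,0],"spin":0},
    {"jaw":0,"translation":[0,0,0],"spin":0},
    {"jaw":0,"translation":[0,0,0],"spin":0},
    {"jaw":0,"translation":[0,0,0],"spin":0},
    {"jaw":0,"translation":[0,0,0],"spin":0},
    {"jaw":0,"translation":[0,0,0],"spin":0},
    {"jaw":0,"translation":[0,0,0],"spin":0},
  ],
)

```text
time: 28.63
tool_pos: [630.9, -152.6, 59.1]
tcp_rot: [-180.0, 0.0, -5.6]
ft_force: [1.7, -0.4, 1.3]
finger_gap: 0.1
grip_force: 1.1
```

Call:
carry_out(
  commands=[
    {"jaw":0,"translation":[-0.001,0,0],"spin":0},
    {"jaw":0,"translation":[-0.001,0,0],"spin":0},
    {"jaw":0,"translation":[-0.001,0,0],"spin":0},
    {"jaw":0,"translation":[0,0,0],"spin":0},
    {"jaw":0,"translation":[0,0,0],"spin":0},
    {"jaw":0,"translation":[0,0,0],"spin":0},
    {"jaw":0,"translation":[0,0,0],"spin":0},
    {"jaw":0,"translation":[0,0,0],"spin":0},
  ],
)

```text
time: 29.3
tool_pos: [629.6, -152.5, 59.5]
tcp_rot: [180.0, -0.2, -5.6]
ft_force: [10.9, -1.3, -3.4]
finger_gap: -0.2
grip_force: 5.5
```

Call:
carry_out(
  commands=[
    {"jaw":0,"translation":[0.01,0,0],"spin":0},
    {"jaw":0,"translation":[0.015,0,0],"spin":0},
    {"jaw":0,"translation":[0,0,-0.028],"spin":0},
    {"jaw":0,"translation":[0,0,-0.028],"spin":0},
    {"jaw":0,"translation":[0,0,-0.028],"spin":0},
    {"jaw":0,"translation":[0,0,-0.028],"spin":0},
    {"jaw":0,"translation":[0,0,-0.028],"spin":0},
    {"jaw":0,"translation":[0,0,-0.028],"spin":0},
  ],
)

```text
time: 29.97
tool_pos: [651.9, -154.4, 227.6]
tcp_rot: [-180.0, 0.2, -5.6]
ft_force: [0.4, 0.4, 0.4]
finger_gap: -0.1
grip_force: 0.0
```

Call:
carry_out(
  commands=[
    {"jaw":0,"translation":[-0.022,-0.009,0],"spin":0},
    {"jaw":0,"translation":[-0.022,-0.009,0],"spin":0},
    {"jaw":0,"translation":[-0.022,-0.009,0],"spin":0},
    {"jaw":0,"translation":[-0.022,-0.009,0],"spin":0},
    {"jaw":0,"translation":[-0.022,-0.009,0],"spin":0},
    {"jaw":0,"translation":[-0.022,-0.009,0],"spin":0},
    {"jaw":0,"translation":[-0.022,-0.009,0],"spin":0},
    {"jaw":0,"translation":[-0.022,-0.009,0],"spin":0},
  ],
)

```text
time: 30.63
tool_pos: [482.7, -65.3, 226.2]
tcp_rot: [-180.0, 0.2, -5.6]
ft_force: [-0.1, -0.2, 0.7]
finger_gap: 0.1
grip_force: 0.0
```

Call:
carry_out(
  commands=[
    {"jaw":0,"translation":[0,0,0],"spin":0},
    {"jaw":0,"translation":[0,0,0],"spin":0},
    {"jaw":0,"translation":[0,0,0],"spin":0},
    {"jaw":0,"translation":[0,0,0],"spin":0},
    {"jaw":0,"translation":[0,0,0],"spin":0},
    {"jaw":0,"translation":[0,0,0],"spin":0},
    {"jaw":0,"translation":[0,0,0],"spin":0},
    {"jaw":0,"translation":[0,0,0],"spin":0},
  ],
)

```text
time: 31.3
tool_pos: [485.0, -66.2, 227.1]
tcp_rot: [-180.0, 0.0, -5.6]
ft_force: [0.1, -0.1, 0.3]
finger_gap: -0.2
grip_force: 0.0
```

```bash
cat > fl.py <<'E'
from h import *
def flanges(P,cols):
    g=cv2.cvtColor(P["pixels"],cv2.COLOR_BGR2GRAY).astype(float);F=[];N=[]
    for c in cols:
        col=g[:,c];rows=np.where(col[20:240]>150)[0]+20
        if len(rows)<20: continue
        for L,r0,sg in((F,rows[0],-1),(N,rows[-1],1)):
            a,b=col[r0+sg],col[r0];L.append(onz(P,(c,r0+sg*(b-128)/(b-a+1e-6)),28)[:2])
    out=[]
    for L in(F,N):
        L=np.array(L)
        for _ in range(5):
            k=np.polyfit(L[:,1],L[:,0],1);res=L[:,0]-np.polyval(k,L[:,1]);L=L[abs(res-np.median(res))<max(.6,1.5*np.std(res))]
        out.append((len(L),round(-np.degrees(np.arctan(k[0])),2),np.round(np.polyval(k,[26.3,6.4,-120,-258]),1).tolist()))
    return out
E
python3 - <<'E'
from fl import *
P=r.snapshot("wrist");cv2.imwrite("pics/w6.png",P["pixels"]);np.savez("pics/w6.npz",K=P["K"],extrinsics=P["extrinsics"])
s=r.sense();print(s["tool_pos"],s["tcp_rot"])
A=np.array([612.6,26.3])
print([proj(P,np.array([*(A+RJ@q),34])).round(1) for q in((6,-20),(6,-286),(-20,6))],proj(P,np.array([*A,28])),proj(P,np.array([*(A+RJ@[-104,-306]),28])))
u=proj(P,np.array([*A,28]))[0];v=proj(P,np.array([*(A+RJ@[-104,-306]),28]))[0]
print(flanges(P,range(int(u)+20,int(v)-20,6)))
for d in r.landmark_of(P,"bay1"):print(round(d["score"],2),onz(P,d["xy"],21).round(1))
E
```

```text
[484.95352546 -66.13040475 227.1793698 ] [-1.79998121e+02  1.82681908e-02 -5.57627464e+00]
[array([223. ,  66.1]), array([538.3,  63.5]), array([195.6,  99.3])] [202.33105879  75.07807631] [536.90557442 191.9721772 ]
[(41, np.float64(-5.31), [612.9, 611.0, 599.3, 586.4]), (49, np.float64(-5.28), [507.8, 505.9, 494.2, 481.5])]
0.96 [556.8  -5.4  21. ]
0.87 [ 537.  -238.1   21. ]
0.57 [550.8 -63.9  21. ]
0.57 [ 545.2 -122.2   21. ]
0.55 [ 542.1 -179.7   21. ]
```

View pics/w6.png

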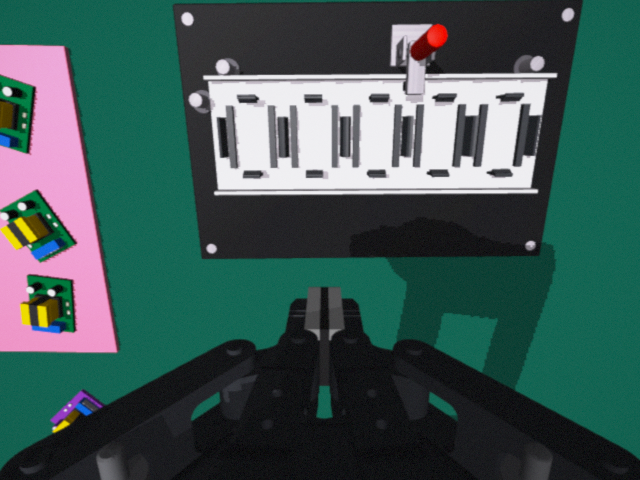

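The chassis is now square: flange yaw −5.3° against the jig's −5.2°, and its far corner is at x 612.9. The handle is upright at (430,40) px and the bay network points agree with the geometry. Next I'll look at the boards from two places.

Call:
carry_out(
  commands=[
    {"jaw":0.045,"translation":[-0.0035,-0.0293,0],"spin":0},
    {"jaw":0.045,"translation":[-0.0035,-0.0293,0],"spin":0},
    {"jaw":0.045,"translation":[-0.0035,-0.0293,0],"spin":0},
    {"jaw":0.045,"translation":[-0.0035,-0.0293,0],"spin":0},
    {"jaw":0.045,"translation":[-0.0035,-0.0293,0],"spin":0},
    {"jaw":0.045,"translation":[-0.0035,-0.0293,0],"spin":0},
    {"jaw":0.045,"translation":[-0.0035,-0.0293,0],"spin":0},
    {"jaw":0.045,"translation":[-0.0035,-0.0293,0],"spin":0},
  ],
)

```text
time: 32.07
tool_pos: [479.6, 171.5, 227.4]
tcp_rot: [-180.0, -0.0, -5.6]
ft_force: [0.5, 0.0, 0.3]
finger_gap: 45.1
grip_force: 0.0
```

Call:
carry_out(
  commands=[
    {"jaw":0.045,"translation":[0,0,0],"spin":0},
    {"jaw":0.045,"translation":[0,0,0],"spin":0},
    {"jaw":0.045,"translation":[0,0,0],"spin":0},
    {"jaw":0.045,"translation":[0,0,0],"spin":0},
    {"jaw":0.045,"translation":[0,0,0],"spin":0},
    {"jaw":0.045,"translation":[0,0,0],"spin":0},
    {"jaw":0.045,"translation":[0,0,0],"spin":0},
    {"jaw":0.045,"translation":[0,0,0],"spin":0},
  ],
)

```text
time: 32.73
tool_pos: [479.8, 169.5, 227.3]
tcp_rot: [-180.0, -0.0, -5.6]
ft_force: [0.1, 0.1, 0.1]
finger_gap: 45.0
grip_force: 0.0
```

```bash
cat > look.py <<'E'
import sys
from h import *
n=sys.argv[1]
P=r.snapshot("wrist");cv2.imwrite(f"pics/{n}.png",P["pixels"]);np.savez(f"pics/{n}.npz",K=P["K"],extrinsics=P["extrinsics"])
s=r.sense();print(s["time"],s["tool_pos"].round(1),s["tcp_rot"].round(2))
for t,z in(("board1",6),("board1_plug",20),("board2_plug",20),("board3_plug",20),("board4_plug",20)):
    for d in r.landmark_of(P,t):
        if d["score"]>.3: print(t,round(d["score"],2),np.round(d["xy"],1).tolist(),onz(P,d["xy"],z)[:2].round(1))
hsv=cv2.cvtColor(P["pixels"],cv2.COLOR_BGR2HSV)
for nm,lo,hi,z in(("blue",(100,140,60),(118,255,255),20),("yellow",(22,150,80),(34,255,255),34)):
    m=cv2.morphologyEx(cv2.inRange(hsv,lo,hi),cv2.MORPH_CLOSE,np.ones((13,13),np.uint8))
    _,_,st,ce=cv2.connectedComponentsWithStats(m)
    for a,c in zip(st[1:],ce[1:]):
        if a[4]>150: print(nm,a[4],c.round(1).tolist(),onz(P,c,z)[:2].round(1))
E
python3 look.py f1
```

```text
32.7833 [479.8 169.6 227.3] [-180.     -0.     -5.61]
board1 0.95 [159.5, 130.9] [566.7 319. ]
board1 0.94 [252.9, 81.6] [601.1 222.9]
board1 0.88 [263.5, 200.5] [489.8 229.4]
board1 0.77 [264.9, 280.8] [402.3 240.9]
board1 0.77 [264.8, 394.1] [256.3 262.4]
board1_plug 0.32 [154.1, 156.2] [544.2 323.2]
board2_plug 0.91 [152.1, 157.0] [543.7 325.3]
board2_plug 0.51 [505.7, 106.8] [555.7  -4.5]
board3_plug 0.9 [259.3, 307.7] [377.8 248.3]
board3_plug 0.74 [280.6, 391.1] [270.  239.8]
board3_plug 0.38 [271.4, 223.0] [469.  222.3]
blue 354 [243.1, 105.2] [580.6 232.4]
blue 348 [157.8, 156.0] [544.  319.7]
blue 311 [274.3, 222.3] [469.4 219.4]
blue 220 [280.3, 391.1] [270.  240.2]
yellow 921 [247.2, 76.8] [601.6 222.4]
yellow 947 [146.3, 130.0] [567.5 318.3]
yellow 731 [260.5, 204.0] [491.5 227.5]
yellow 461 [258.7, 284.0] [410.9 241.5]
yellow 346 [267.3, 404.0] [265.7 253.8]
```

View pics/f1.png

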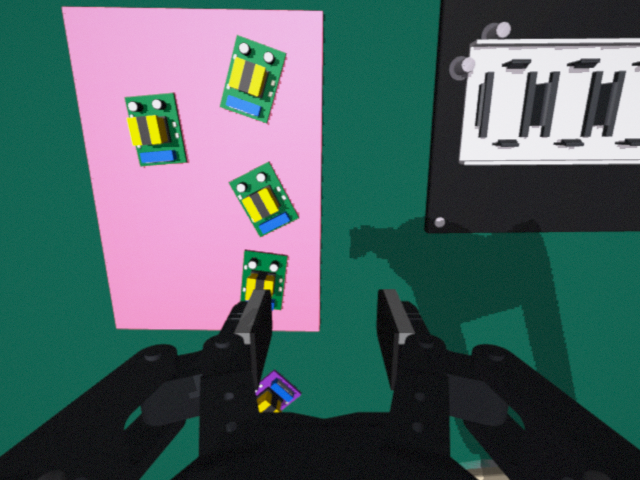

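```bash
cat > brd.py <<'E'
from h import *
def boards(P,zp=20,minarea=150):
    """yaw from blue plug long axis & yellow->blue; centre from yellow mask"""
    hsv=cv2.cvtColor(P["pixels"],cv2.COLOR_BGR2HSV)
    K=np.ones((13,13),np.uint8);out=[]
    Y=[]
    m=cv2.morphologyEx(cv2.inRange(hsv,(22,150,80),(34,255,255)),cv2.MORPH_CLOSE,K)
    for c in cv2.findContours(m,cv2.RETR_EXTERNAL,cv2.CHAIN_APPROX_NONE)[0]:
        if cv2.contourArea(c)>250: M=cv2.moments(c);Y.append((onz(P,(M["m10"]/M["m00"],M["m01"]/M["m00"]),33)))
    m=cv2.morphologyEx(cv2.inRange(hsv,(100,140,60),(118,255,255)),cv2.MORPH_CLOSE,np.ones((5,5),np.uint8))
    for c in cv2.findContours(m,cv2.RETR_EXTERNAL,cv2.CHAIN_APPROX_NONE)[0]:
        if cv2.contourArea(c)<minarea: continue
        w=np.array([onz(P,q[0],zp)[:2] for q in c],np.float32)
        (cx,cy),(a,b),t=cv2.minAreaRect(w);bx=cv2.boxPoints(((cx,cy),(a,b),t))
        e=max((bx[1]-bx[0],bx[2]-bx[1]),key=np.linalg.norm);e=e*np.sign(e[1])
        for y in Y:
            d=y[:2]-[cx,cy]
            if np.linalg.norm(d)<35: out.append((y[:2].round(1),"yaw plug",round(-np.degrees(np.arctan2(e[0],e[1])),1),"yaw line",round(np.degrees(np.arctan2(d[1],d[0])),1),"len",np.round((a,b),1)))
    return out
E
python3 - <<'E'
from brd import *
P=load("pics/f1.npz");P["pixels"]=cv2.imread("pics/f1.png")
for o in boards(P):print(*o)
E
```

```text
[264.8 254.2] yaw plug -60.3 yaw line 109.1 len [33. 14.]
[491.4 227.7] yaw plug 21.0 yaw line 19.9 len [ 9.9 31.3]
[567.5 318.8] yaw plug -1.4 yaw line -2.0 len [33.3  9.3]
[601.7 222.5] yaw plug -24.7 yaw line -24.6 len [31.1  9. ]
```

Call:
carry_out(
  commands=[
    {"jaw":0.045,"translation":[0.0146,-0.0081,0.018],"spin":0},
    {"jaw":0.045,"translation":[0.0146,-0.0081,0.018],"spin":0},
    {"jaw":0.045,"translation":[0.0146,-0.0081,0.018],"spin":0},
    {"jaw":0.045,"translation":[0.0146,-0.0081,0.018],"spin":0},
    {"jaw":0.045,"translation":[0.0146,-0.0081,0.018],"spin":0},
    {"jaw":0.045,"translation":[0.0146,-0.0081,0.018],"spin":0},
    {"jaw":0.045,"translation":[0.0146,-0.0081,0.018],"spin":0},
    {"jaw":0.045,"translation":[0.0146,-0.0081,0.018],"spin":0},
  ],
)

```text
time: 33.7
tool_pos: [602.9, 223.5, 82.2]
tcp_rot: [180.0, 0.0, -5.6]
ft_force: [0.5, 0.7, 1.2]
finger_gap: 45.6
grip_force: 0.0
```

Call:
carry_out(
  commands=[
    {"jaw":0.045,"translation":[0,0,0],"spin":0.111},
    {"jaw":0.045,"translation":[0,0,0],"spin":0.111},
    {"jaw":0.045,"translation":[0,0,0],"spin":0.111},
    {"jaw":0.045,"translation":[0,0,0],"spin":0},
    {"jaw":0.045,"translation":[0,0,0],"spin":0},
    {"jaw":0.045,"translation":[0,0,0],"spin":0},
    {"jaw":0.045,"translation":[0,0,0],"spin":0},
    {"jaw":0.045,"translation":[0,0,0],"spin":0},
  ],
)

```text
time: 34.37
tool_pos: [602.3, 223.1, 83.5]
tcp_rot: [-180.0, -0.0, -24.6]
ft_force: [-0.2, 0.2, 0.4]
finger_gap: 44.6
grip_force: 0.0
```

```bash
python3 -c "
from h import *
print(r.sense()['tool_pos'],r.sense()['tcp_rot'],move([602.5,222.5,14],-24.7))"
```

```text
[602.32819152 223.14276809  83.48906519] [-1.79988356e+02 -1.41401896e-02 -2.45503103e+01] ([0.4, 0.5, 69.5], np.float64(0.003))
```

Down 69 mm, then grip and lift.

Call:
carry_out(
  commands=[
    {"jaw":0.045,"translation":[0,0,0.015],"spin":0},
    {"jaw":0.045,"translation":[0,0,0.015],"spin":0},
    {"jaw":0.045,"translation":[0,0,0.015],"spin":0},
    {"jaw":0.045,"translation":[0,0,0.012],"spin":0},
    {"jaw":0.045,"translation":[0,0,0.008],"spin":0},
    {"jaw":0.045,"translation":[0,0,0.004],"spin":0},
    {"jaw":0.045,"translation":[0,0,0],"spin":0},
    {"jaw":0.045,"translation":[0,0,0],"spin":0},
  ],
)

```text
time: 35.03
tool_pos: [602.5, 223.2, 14.5]
tcp_rot: [-180.0, -0.0, -24.6]
ft_force: [0.9, -0.1, -0.1]
finger_gap: 44.8
grip_force: 0.0
```

Call:
carry_out(
  commands=[
    {"jaw":0.02,"translation":[0,0,0],"spin":0},
    {"jaw":0.02,"translation":[0,0,0],"spin":0},
    {"jaw":0.02,"translation":[0,0,0],"spin":0},
    {"jaw":0.02,"translation":[0,0,0],"spin":0},
    {"jaw":0.02,"translation":[0,0,0],"spin":0},
    {"jaw":0.02,"translation":[0,0,0],"spin":0},
    {"jaw":0.02,"translation":[0,0,0],"spin":0},
    {"jaw":0.02,"translation":[0,0,0],"spin":0},
  ],
  squeeze=60,
)

```text
time: 35.7
tool_pos: [603.3, 223.4, 15.7]
tcp_rot: [-179.9, -0.1, -24.6]
ft_force: [-0.7, 0.4, 5.5]
finger_gap: 24.6
grip_force: 60.7
```

Call:
carry_out(
  commands=[
    {"jaw":0.02,"translation":[0,0,-0.005],"spin":0},
    {"jaw":0.02,"translation":[0,0,-0.015],"spin":0},
    {"jaw":0.02,"translation":[0,0,-0.02],"spin":0},
    {"jaw":0.02,"translation":[0,0,-0.02],"spin":0},
    {"jaw":0.02,"translation":[0,0,-0.02],"spin":-0.112},
    {"jaw":0.02,"translation":[0,0,-0.02],"spin":-0.112},
    {"jaw":0.02,"translation":[0,0,0],"spin":-0.113},
    {"jaw":0.02,"translation":[0,0,0],"spin":0},
  ],
)

```text
time: 36.37
tool_pos: [603.7, 223.5, 117.7]
tcp_rot: [-179.9, -0.2, -5.0]
ft_force: [0.0, 0.2, -1.0]
finger_gap: 24.3
grip_force: 60.0
```

Run:
```python
from h import *
P=r.snapshot("wrist");s=r.sense();print(s["tool_pos"],s["tcp_rot"],s["ft_force"],s["finger_gap"],s["grip_force"])
cv2.imwrite("pics/g1.png",P["pixels"]);np.savez("pics/g1.npz",K=P["K"],extrinsics=P["extrinsics"])
cv2.imwrite("pics/g1c.png",cv2.resize(P["pixels"][230:430,200:450],None,fx=3,fy=3,interpolation=cv2.INTER_CUBIC))
t=s["tool_pos"];y=np.radians(s["tcp_rot"][2])
for dx,dy in((32,23),(32,-23),(-32,0)):
    for z in(-8,-4):print(dx,dy,z,((proj(P,t+[np.cos(y)*dx-np.sin(y)*dy,np.sin(y)*dx+np.cos(y)*dy,z])-[200,230])*3).round())
```

```text
[602.68914417 223.28120519 115.86146149] [-1.79964665e+02 -8.93711776e-02 -5.43904788e+00] [-0.80242882  0.00566164 -1.18606079] 24.8670454430035 59.9473375082016
32 23 -8 [212.  -1.]
32 23 -4 [208.   7.]
32 -23 -8 [529.   1.]
32 -23 -4 [533.   9.]
-32 0 -8 [368. 382.]
-32 0 -4 [368. 397.]
```

View pics/g1c.png

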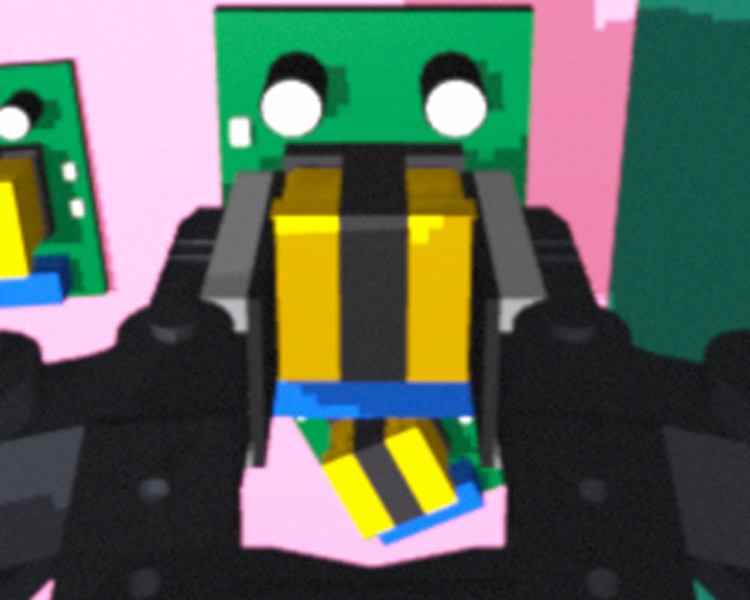

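The wrist crop shows board D held square: its far edge is at row 9 of the crop and its corners are at columns 216 and 533. The in-hand offset is about −0.7 mm in x and −0.5 mm in y. I'll carry it to bay 5.

Call:
carry_out(
  commands=[
    {"jaw":0.02,"translation":[-0.0014,0.029,0],"spin":0},
    {"jaw":0.02,"translation":[-0.0014,0.029,0],"spin":0},
    {"jaw":0.02,"translation":[-0.0014,0.029,0],"spin":0},
    {"jaw":0.02,"translation":[-0.0014,0.029,0],"spin":0},
    {"jaw":0.02,"translation":[-0.0014,0.029,0],"spin":0},
    {"jaw":0.02,"translation":[-0.0014,0.029,0],"spin":0},
    {"jaw":0.02,"translation":[-0.0014,0.029,0],"spin":0},
    {"jaw":0.02,"translation":[-0.0014,0.029,0],"spin":0},
  ],
)

```text
time: 37.08
tool_pos: [568.1, -8.0, 113.4]
tcp_rot: [-180.0, 0.1, -5.6]
ft_force: [-0.7, -1.1, -0.6]
finger_gap: 24.8
grip_force: 59.9
```

Call:
carry_out(
  commands=[
    {"jaw":0.02,"translation":[-0.0014,0.029,0],"spin":0},
    {"jaw":0.02,"translation":[-0.0014,0.029,0],"spin":0},
    {"jaw":0.02,"translation":[-0.0014,0.029,0],"spin":0},
    {"jaw":0.02,"translation":[-0.0014,0.029,0],"spin":0},
    {"jaw":0.02,"translation":[-0.0014,0.029,0],"spin":0},
    {"jaw":0.02,"translation":[-0.0014,0.029,0],"spin":0},
    {"jaw":0.02,"translation":[-0.0014,0.029,0],"spin":0},
    {"jaw":0.02,"translation":[-0.0014,0.029,0],"spin":0},
  ],
)

```text
time: 37.75
tool_pos: [535.5, -237.7, 113.4]
tcp_rot: [-179.9, 0.1, -5.6]
ft_force: [-0.1, 1.1, -1.3]
finger_gap: 24.9
grip_force: 59.9
```

Call:
carry_out(
  commands=[
    {"jaw":0.02,"translation":[0,0,0.012],"spin":0},
    {"jaw":0.02,"translation":[0,0,0.012],"spin":0},
    {"jaw":0.02,"translation":[0,0,0.01],"spin":0},
    {"jaw":0.02,"translation":[0,0,0.006],"spin":0},
    {"jaw":0.02,"translation":[0,0,0],"spin":0},
    {"jaw":0.02,"translation":[0,0,0],"spin":0},
    {"jaw":0.02,"translation":[0,0,0],"spin":0},
    {"jaw":0.02,"translation":[0,0,0],"spin":0},
  ],
)

```text
time: 38.42
tool_pos: [537.5, -236.5, 75.1]
tcp_rot: [180.0, -0.1, -5.3]
ft_force: [-0.1, -0.6, 0.0]
finger_gap: 24.6
grip_force: 60.0
```

```bash
cat > hand.py <<'E'
# board-in-hand check: far-edge row and corner columns at z=-6 below TCP
import sys
from h import *
P=r.snapshot("wrist");s=r.sense();t=s["tool_pos"];y=np.radians(s["tcp_rot"][2])
print(s["time"],t.round(1),s["tcp_rot"].round(2),s["ft_force"].round(1),round(s["finger_gap"],1),round(s["grip_force"],1))
hsv=cv2.cvtColor(P["pixels"],cv2.COLOR_BGR2HSV);m=cv2.inRange(hsv,(60,150,60),(85,255,255))[200:300,200:450]
# far edge: first rows of PCB green within centre columns (bench green is darker/bluer)
pr=[proj(P,t+[np.cos(y)*32-np.sin(y)*d,np.sin(y)*32+np.cos(y)*d,-6]) for d in(23,-23)]
g=hsv[:,:,2].astype(float)*(hsv[:,:,0]>55)*(hsv[:,:,0]<88)
e=[];
for c in range(int(pr[0][0])+10,int(pr[1][0])-10,3):
    col=P["pixels"][:,c,:].astype(int);gd=col[:,1]-col[:,2]
    k=[q for q in range(int(pr[0][1])-14,int(pr[0][1])+16) if gd[q]>75 and gd[q+3]>75]
    if k:e.append(k[0])
print("pred corners",np.round(pr,1).tolist(),"edge row",np.median(e) if e else None)
if len(sys.argv)>1:
    n=sys.argv[1];cv2.imwrite(f"pics/{n}.png",cv2.resize(P["pixels"][200:430,200:450],None,fx=2.4,fy=2.4,interpolation=cv2.INTER_CUBIC))
    cv2.imwrite(f"pics/{n}full.png",P["pixels"])
    print("crop pred",((np.array(pr)-[200,200])*2.4).round(0).tolist())
for i in range(5):
    O=np.array([612.7,25.6]);a=np.radians(-5.3);R=np.array([[np.cos(a),-np.sin(a)],[np.sin(a),np.cos(a)]])
    b=O+R@[-52,-37-58*i];print("bay",i+1,b.round(1),move([b[0]+.7,b[1]+.5,75],-5.3))
E
python3 hand.py h1
```

```text
38.4667 [ 537.5 -236.6   75.2] [ 1.7997e+02 -8.0000e-02 -5.3100e+00] [-0.1 -0.3 -0.3] 25.2 60.0
pred corners [[268.2, 230.4], [376.7, 230.3]] edge row 234.0
crop pred [[164.0, 73.0], [424.0, 73.0]]
bay 1 [557.5  -6.4] ([-0.7, -231.6, 0.2], np.float64(-0.0))
bay 2 [552.1 -64.2] ([-0.7, -173.6, 0.2], np.float64(-0.0))
bay 3 [ 546.8 -121.9] ([-0.7, -115.6, 0.2], np.float64(-0.0))
bay 4 [ 541.4 -179.7] ([-0.7, -57.6, 0.2], np.float64(-0.0))
bay 5 [ 536.1 -237.4] ([-0.7, 0.4, 0.2], np.float64(-0.0))
```

View pics/h1.png

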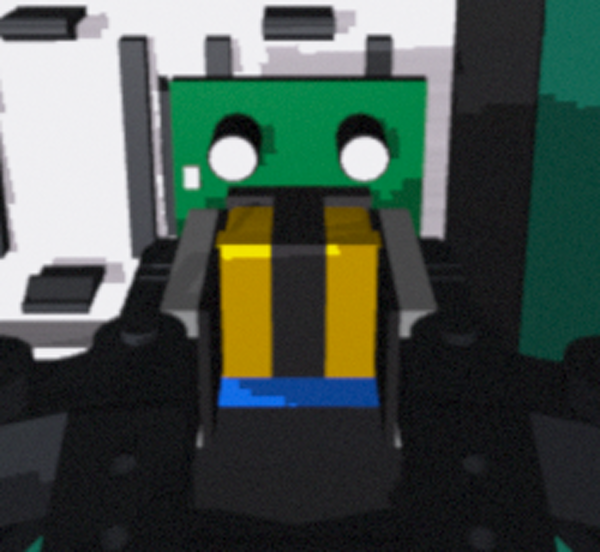

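Board is over bay 5 and well aligned. Lowering now.

Call:
carry_out(
  commands=[
    {"jaw":0.02,"translation":[-0.0004,0,0.006],"spin":0},
    {"jaw":0.02,"translation":[0,0,0.006],"spin":0},
    {"jaw":0.02,"translation":[0,0,0.006],"spin":0},
    {"jaw":0.02,"translation":[0,0,0.004],"spin":0},
    {"jaw":0.02,"translation":[0,0,0.002],"spin":0},
    {"jaw":0.02,"translation":[0,0,0],"spin":0},
    {"jaw":0.02,"translation":[0,0,0],"spin":0},
    {"jaw":0.02,"translation":[0,0,0],"spin":0},
  ],
)

```text
time: 39.13
tool_pos: [536.6, -236.8, 50.5]
tcp_rot: [180.0, -0.0, -5.3]
ft_force: [0.2, -0.2, -1.9]
finger_gap: 24.9
grip_force: 60.0
```

Call:
carry_out(
  commands=[
    {"jaw":0.02,"translation":[0,0,0.0015],"spin":0},
    {"jaw":0.02,"translation":[0,0,0.0015],"spin":0},
    {"jaw":0.02,"translation":[0,0,0.0015],"spin":0},
    {"jaw":0.02,"translation":[0,0,0.0015],"spin":0},
    {"jaw":0.02,"translation":[0,0,0.0015],"spin":0},
    {"jaw":0.02,"translation":[0,0,0.0015],"spin":0},
    {"jaw":0.02,"translation":[0,0,0.001],"spin":0},
    {"jaw":0.02,"translation":[0,0,0],"spin":0},
  ],
)

```text
time: 39.8
tool_pos: [536.6, -236.8, 40.3]
tcp_rot: [180.0, -0.0, -5.3]
ft_force: [1.8, 1.1, 0.1]
finger_gap: 24.7
grip_force: 60.1
```

Call:
carry_out(
  commands=[
    {"jaw":0.02,"translation":[0,0,0.001],"spin":0},
    {"jaw":0.02,"translation":[0,0,0.001],"spin":0},
    {"jaw":0.02,"translation":[0,0,0.001],"spin":0},
    {"jaw":0.02,"translation":[0,0,0.001],"spin":0},
    {"jaw":0.02,"translation":[0,0,0],"spin":0},
    {"jaw":0.02,"translation":[0,0,0],"spin":0},
    {"jaw":0.02,"translation":[0,0,0],"spin":0},
    {"jaw":0.02,"translation":[0,0,0],"spin":0},
  ],
)

```text
time: 40.47
tool_pos: [537.6, -237.3, 37.9]
tcp_rot: [179.9, -0.1, -5.3]
ft_force: [0.8, -0.2, 9.5]
finger_gap: 25.2
grip_force: 61.4
```

Call:
carry_out(
  commands=[
    {"jaw":0.02,"translation":[0,0,0.001],"spin":0},
    {"jaw":0.02,"translation":[0,0,0.001],"spin":0},
    {"jaw":0.02,"translation":[0,0,0.001],"spin":0},
    {"jaw":0.02,"translation":[0,0,0.001],"spin":0},
    {"jaw":0.02,"translation":[0,0,0],"spin":0},
    {"jaw":0.02,"translation":[0,0,0],"spin":0},
    {"jaw":0.02,"translation":[0,0,0],"spin":0},
    {"jaw":0.02,"translation":[0,0,0],"spin":0},
  ],
)

```text
time: 41.13
tool_pos: [535.8, -236.4, 31.6]
tcp_rot: [-180.0, 0.1, -5.3]
ft_force: [1.2, 0.4, -3.4]
finger_gap: 24.4
grip_force: 59.8
```

Call:
carry_out(
  commands=[
    {"jaw":0.02,"translation":[0,0,0.001],"spin":0},
    {"jaw":0.02,"translation":[0,0,0.001],"spin":0},
    {"jaw":0.02,"translation":[0,0,0.001],"spin":0},
    {"jaw":0.02,"translation":[0,0,0],"spin":0},
    {"jaw":0.02,"translation":[0,0,0],"spin":0},
    {"jaw":0.02,"translation":[0,0,0],"spin":0},
    {"jaw":0.02,"translation":[0,0,0],"spin":0},
    {"jaw":0.02,"translation":[0,0,0],"spin":0},
  ],
)

```text
time: 41.8
tool_pos: [536.3, -236.7, 30.6]
tcp_rot: [-180.0, 0.0, -5.3]
ft_force: [-6.5, 2.9, 12.9]
finger_gap: 24.9
grip_force: 61.6
```

It snapped in: force fell to −3 at z 31.6, with a hard stop at z 30.6, which is the home height. Releasing, then back to the look pose.

Call:
carry_out(
  commands=[
    {"jaw":0.038,"translation":[0,0,0],"spin":0},
    {"jaw":0.038,"translation":[0,0,0],"spin":0},
    {"jaw":0.038,"translation":[0,0,0],"spin":0},
    {"jaw":0.038,"translation":[0,0,-0.01],"spin":0},
    {"jaw":0.038,"translation":[0,0,-0.02],"spin":0},
    {"jaw":0.038,"translation":[0,0,-0.02],"spin":0},
    {"jaw":0.045,"translation":[0,0,-0.02],"spin":0},
    {"jaw":0.045,"translation":[0,0,-0.02],"spin":0},
  ],
)

```text
time: 42.47
tool_pos: [536.3, -236.7, 120.8]
tcp_rot: [180.0, -0.0, -5.3]
ft_force: [0.5, 0.2, 0.6]
finger_gap: 44.8
grip_force: 0.0
```

Call:
carry_out(
  commands=[
    {"jaw":0.045,"translation":[-0.0058,-0.0249,-0.0066],"spin":0},
    {"jaw":0.045,"translation":[-0.0058,-0.0249,-0.0066],"spin":0},
    {"jaw":0.045,"translation":[-0.0058,-0.0249,-0.0066],"spin":0},
    {"jaw":0.045,"translation":[-0.0058,-0.0249,-0.0066],"spin":0},
    {"jaw":0.045,"translation":[-0.0058,-0.0249,-0.0066],"spin":0},
    {"jaw":0.045,"translation":[-0.0058,-0.0249,-0.0066],"spin":0},
    {"jaw":0.045,"translation":[-0.0058,-0.0249,-0.0066],"spin":0},
    {"jaw":0.045,"translation":[-0.0058,-0.0249,-0.0066],"spin":0},
  ],
)

```text
time: 43.13
tool_pos: [508.4, -32.9, 173.1]
tcp_rot: [180.0, -0.0, -5.3]
ft_force: [0.0, 0.2, 0.8]
finger_gap: 45.1
grip_force: 0.0
```

Call:
carry_out(
  commands=[
    {"jaw":0.045,"translation":[-0.0066,-0.0285,-0.0076],"spin":0},
    {"jaw":0.045,"translation":[-0.0066,-0.0285,-0.0076],"spin":0},
    {"jaw":0.045,"translation":[-0.0066,-0.0285,-0.0076],"spin":0},
    {"jaw":0.045,"translation":[-0.0066,-0.0285,-0.0076],"spin":0},
    {"jaw":0.045,"translation":[-0.0066,-0.0285,-0.0076],"spin":0},
    {"jaw":0.045,"translation":[-0.0066,-0.0285,-0.0076],"spin":0},
    {"jaw":0.045,"translation":[-0.0066,-0.0285,-0.0076],"spin":0},
    {"jaw":0.045,"translation":[0,0,0],"spin":0},
  ],
)

```text
time: 43.8
tool_pos: [481.1, 173.4, 227.9]
tcp_rot: [-179.8, -0.1, -5.1]
ft_force: [0.6, -0.4, 0.8]
finger_gap: 45.1
grip_force: 0.0
```

```bash
cat > b2.py <<'E'
from brd import *
P=r.snapshot("wrist");cv2.imwrite("pics/last.png",P["pixels"]);s=r.sense();print(s["time"],s["tool_pos"].round(1),s["tcp_rot"].round(2))
for o in boards(P):print(*o,move([o[0][0]+1.8 if 0 else o[0][0]+1.3,o[0][1],80],o[2]))
E
python3 b2.py
```

```text
43.85 [481.3 171.2 227. ] [-1.7993e+02 -1.2000e-01 -5.1200e+00]
[265.1 254.7] yaw plug -57.9 yaw line 108.1 len [32.5 14.2] ([-221.5, -63.9, 147.0], np.float64(0.921))
[491.5 226.9] yaw plug 21.6 yaw line 19.8 len [10.3 31.1] ([6.5, -56.5, 147.0], np.float64(-0.466))
[567.6 317.9] yaw plug -1.9 yaw line -2.7 len [33.1  9.4] ([74.2, -153.9, 147.0], np.float64(-0.056))
```

Call:
carry_out(
  commands=[
    {"jaw":0.045,"translation":[0.0105,-0.022,0.021],"spin":0},
    {"jaw":0.045,"translation":[0.0105,-0.022,0.021],"spin":0},
    {"jaw":0.045,"translation":[0.0105,-0.022,0.021],"spin":0},
    {"jaw":0.045,"translation":[0.0105,-0.022,0.021],"spin":0},
    {"jaw":0.045,"translation":[0.0105,-0.022,0.021],"spin":0},
    {"jaw":0.045,"translation":[0.0105,-0.022,0.021],"spin":0},
    {"jaw":0.045,"translation":[0.0106,-0.022,0.021],"spin":0},
    {"jaw":0.045,"translation":[0,0,0],"spin":-0.051},
  ],
)

```text
time: 44.52
tool_pos: [566.8, 315.5, 70.7]
tcp_rot: [179.8, 0.5, -2.4]
ft_force: [-0.7, -1.1, -1.1]
finger_gap: 45.1
grip_force: 0.0
```

Call:
carry_out(
  commands=[
    {"jaw":0.045,"translation":[0,0,0],"spin":0},
    {"jaw":0.045,"translation":[0,0,0],"spin":0},
    {"jaw":0.045,"translation":[0,0,0.01],"spin":0},
    {"jaw":0.045,"translation":[0,0,0],"spin":0},
    {"jaw":0.045,"translation":[0,0,0],"spin":0},
    {"jaw":0.045,"translation":[0,0,0],"spin":0},
    {"jaw":0.045,"translation":[0,0,0],"spin":0},
    {"jaw":0.045,"translation":[0,0,0],"spin":0},
  ],
)

```text
time: 45.18
tool_pos: [569.2, 315.3, 69.0]
tcp_rot: [-180.0, -0.1, -2.4]
ft_force: [1.0, 0.4, -0.3]
finger_gap: 45.3
grip_force: 0.0
```

```bash
python3 -c "
from h import *
print(r.sense()['tool_pos'],r.sense()['tcp_rot'],move([568.4,318,16],-2.2))"
```

```text
[569.20853375 315.34835307  69.0086709 ] [-1.79974778e+02 -5.28022789e-02 -2.43350136e+00] ([-0.9, -2.6, 53.0], np.float64(-0.004))
```

Call:
carry_out(
  commands=[
    {"jaw":0.045,"translation":[-0.0009,-0.0026,0.01],"spin":0},
    {"jaw":0.045,"translation":[0,0,0.012],"spin":0},
    {"jaw":0.045,"translation":[0,0,0.012],"spin":0},
    {"jaw":0.045,"translation":[0,0,0.01],"spin":0},
    {"jaw":0.045,"translation":[0,0,0.006],"spin":0},
    {"jaw":0.045,"translation":[0,0,0.003],"spin":0},
    {"jaw":0.045,"translation":[0,0,0],"spin":0},
    {"jaw":0.03,"translation":[0,0,0],"spin":0},
  ],
)

```text
time: 45.85
tool_pos: [568.2, 318.0, 15.2]
tcp_rot: [180.0, 0.0, -2.4]
ft_force: [0.3, 0.2, 0.5]
finger_gap: 34.4
grip_force: 0.3
```

Call:
carry_out(
  commands=[
    {"jaw":0.02,"translation":[0,0,0],"spin":0},
    {"jaw":0.02,"translation":[0,0,0],"spin":0},
    {"jaw":0.02,"translation":[0,0,0],"spin":0},
    {"jaw":0.02,"translation":[0,0,0],"spin":0},
    {"jaw":0.02,"translation":[0,0,0],"spin":0},
    {"jaw":0.02,"translation":[0,0,0],"spin":0},
    {"jaw":0.02,"translation":[0,0,0],"spin":0},
    {"jaw":0.02,"translation":[0,0,0],"spin":0},
  ],
  squeeze=60,
)

```text
time: 46.52
tool_pos: [568.7, 318.2, 16.1]
tcp_rot: [-180.0, -0.1, -2.4]
ft_force: [-0.8, 0.0, 5.0]
finger_gap: 24.7
grip_force: 61.4
```

Call:
carry_out(
  commands=[
    {"jaw":0.02,"translation":[0,0,-0.005],"spin":0.018},
    {"jaw":0.02,"translation":[0,0,-0.015],"spin":0.017},
    {"jaw":0.02,"translation":[0,0,-0.02],"spin":0.016},
    {"jaw":0.02,"translation":[0,0,-0.02],"spin":0},
    {"jaw":0.02,"translation":[0,0,-0.02],"spin":0},
    {"jaw":0.02,"translation":[0,0,-0.02],"spin":0},
    {"jaw":0.02,"translation":[0,0,0],"spin":0},
    {"jaw":0.02,"translation":[0,0,0],"spin":0},
  ],
)

```text
time: 47.18
tool_pos: [569.2, 318.6, 117.7]
tcp_rot: [-179.9, -0.2, -5.4]
ft_force: [-0.7, 0.2, -1.0]
finger_gap: 25.0
grip_force: 60.8
```

```bash
python3 hand.py h2
```

```text
47.2333 [568.2 318.  115.8] [-1.7998e+02 -4.0000e-02 -5.3700e+00] [-0.1 -0.2 -0.4] 24.6 60.8
pred corners [[270.2, 231.4], [377.1, 231.3]] edge row 234.0
crop pred [[168.0, 75.0], [425.0, 75.0]]
bay 1 [557.5  -6.4] ([20.4, 323.5, 40.8], np.float64(-0.001))
bay 2 [552.1 -64.2] ([20.5, 381.5, 40.8], np.float64(-0.001))
bay 3 [ 546.8 -121.9] ([20.6, 439.5, 40.8], np.float64(-0.001))
bay 4 [ 541.4 -179.7] ([20.6, 497.5, 40.8], np.float64(-0.001))
bay 5 [ 536.1 -237.4] ([20.7, 555.5, 40.8], np.float64(-0.001))
```

Call:
carry_out(
  commands=[
    {"jaw":0.02,"translation":[0.0013,0.0275,0],"spin":0},
    {"jaw":0.02,"translation":[0.0013,0.0275,0],"spin":0},
    {"jaw":0.02,"translation":[0.0013,0.0275,0],"spin":0},
    {"jaw":0.02,"translation":[0.0013,0.0275,0],"spin":0},
    {"jaw":0.02,"translation":[0.0013,0.0275,0],"spin":0},
    {"jaw":0.02,"translation":[0.0013,0.0275,0],"spin":0},
    {"jaw":0.02,"translation":[0.0013,0.0275,0],"spin":0},
    {"jaw":0.02,"translation":[0.0013,0.0275,0],"spin":0},
  ],
)

```text
time: 47.9
tool_pos: [556.3, 96.6, 113.3]
tcp_rot: [180.0, 0.2, -5.4]
ft_force: [0.2, 0.9, -1.1]
finger_gap: 24.6
grip_force: 60.8
```

Call:
carry_out(
  commands=[
    {"jaw":0.02,"translation":[0.0013,0.0275,0],"spin":0},
    {"jaw":0.02,"translation":[0.0013,0.0275,0],"spin":0},
    {"jaw":0.02,"translation":[0.0013,0.0275,0],"spin":0},
    {"jaw":0.02,"translation":[0.0013,0.0275,0],"spin":0},
    {"jaw":0.02,"translation":[0.0013,0.0275,0],"spin":0},
    {"jaw":0.02,"translation":[0.0013,0.0275,0],"spin":0},
    {"jaw":0.02,"translation":[0.0013,0.0275,0],"spin":0},
    {"jaw":0.02,"translation":[0.001,0.0265,0],"spin":0},
  ],
)

```text
time: 48.57
tool_pos: [546.1, -122.0, 113.4]
tcp_rot: [-180.0, 0.2, -5.4]
ft_force: [-0.1, -0.3, -0.8]
finger_gap: 24.4
grip_force: 60.8
```

Call:
carry_out(
  commands=[
    {"jaw":0.02,"translation":[0,0,0.012],"spin":0},
    {"jaw":0.02,"translation":[0,0,0.012],"spin":0},
    {"jaw":0.02,"translation":[0,0,0.01],"spin":0},
    {"jaw":0.02,"translation":[0,0,0.006],"spin":0},
    {"jaw":0.02,"translation":[0,0,0],"spin":0},
    {"jaw":0.02,"translation":[0,0,0],"spin":0},
    {"jaw":0.02,"translation":[0,0,0],"spin":0},
    {"jaw":0.02,"translation":[0,0,0],"spin":0},
  ],
)

```text
time: 49.23
tool_pos: [548.3, -120.7, 76.1]
tcp_rot: [180.0, -0.1, -5.3]
ft_force: [0.7, -0.0, -1.6]
finger_gap: 24.3
grip_force: 60.8
```

```bash
python3 hand.py h3
```

```text
49.2833 [ 548.4 -120.8   76.1] [ 1.7998e+02 -8.0000e-02 -5.3100e+00] [-0.9 -0.4 -1.6] 24.9 60.8
pred corners [[268.2, 230.2], [376.7, 230.2]] edge row 234.0
crop pred [[164.0, 73.0], [424.0, 72.0]]
bay 1 [557.5  -6.4] ([-0.8, -115.3, 1.1], np.float64(-0.0))
bay 2 [552.1 -64.2] ([-0.8, -57.3, 1.1], np.float64(-0.0))
bay 3 [ 546.8 -121.9] ([-0.8, 0.7, 1.1], np.float64(-0.0))
bay 4 [ 541.4 -179.7] ([-0.8, 58.7, 1.1], np.float64(-0.0))
bay 5 [ 536.1 -237.4] ([-0.8, 116.7, 1.1], np.float64(-0.0))
```

Call:
carry_out(
  commands=[
    {"jaw":0.02,"translation":[-0.0005,0.0004,0.006],"spin":0},
    {"jaw":0.02,"translation":[0,0,0.006],"spin":0},
    {"jaw":0.02,"translation":[0,0,0.006],"spin":0},
    {"jaw":0.02,"translation":[0,0,0.006],"spin":0},
    {"jaw":0.02,"translation":[0,0,0.004],"spin":0},
    {"jaw":0.02,"translation":[0,0,0.002],"spin":0},
    {"jaw":0.02,"translation":[0,0,0.002],"spin":0},
    {"jaw":0.02,"translation":[0,0,0.002],"spin":0},
  ],
)

```text
time: 49.95
tool_pos: [547.5, -121.5, 41.6]
tcp_rot: [180.0, -0.0, -5.3]
ft_force: [0.5, -0.2, -0.4]
finger_gap: 24.6
grip_force: 60.7
```

Call:
carry_out(
  commands=[
    {"jaw":0.02,"translation":[0,0,0.0015],"spin":0},
    {"jaw":0.02,"translation":[0,0,0.001],"spin":0},
    {"jaw":0.02,"translation":[0,0,0.001],"spin":0},
    {"jaw":0.02,"translation":[0,0,0.001],"spin":0},
    {"jaw":0.02,"translation":[0,0,0],"spin":0},
    {"jaw":0.02,"translation":[0,0,0],"spin":0},
    {"jaw":0.02,"translation":[0,0,0],"spin":0},
    {"jaw":0.02,"translation":[0,0,0],"spin":0},
  ],
)

```text
time: 50.62
tool_pos: [548.5, -121.8, 38.3]
tcp_rot: [180.0, -0.2, -5.3]
ft_force: [-1.2, 0.1, 8.3]
finger_gap: 24.3
grip_force: 62.1
```

Call:
carry_out(
  commands=[
    {"jaw":0.02,"translation":[0,0,0.001],"spin":0},
    {"jaw":0.02,"translation":[0,0,0.001],"spin":0},
    {"jaw":0.02,"translation":[0,0,0.001],"spin":0},
    {"jaw":0.02,"translation":[0,0,0.001],"spin":0},
    {"jaw":0.02,"translation":[0,0,0],"spin":0},
    {"jaw":0.02,"translation":[0,0,0],"spin":0},
    {"jaw":0.02,"translation":[0,0,0],"spin":0},
    {"jaw":0.02,"translation":[0,0,0],"spin":0},
  ],
)

```text
time: 51.28
tool_pos: [546.6, -121.2, 32.1]
tcp_rot: [-180.0, 0.1, -5.3]
ft_force: [1.6, 0.3, -6.1]
finger_gap: 24.8
grip_force: 60.3
```

Call:
carry_out(
  commands=[
    {"jaw":0.02,"translation":[0,0,0.001],"spin":0},
    {"jaw":0.02,"translation":[0,0,0.001],"spin":0},
    {"jaw":0.02,"translation":[0,0,0.001],"spin":0},
    {"jaw":0.02,"translation":[0,0,0],"spin":0},
    {"jaw":0.02,"translation":[0,0,0],"spin":0},
    {"jaw":0.02,"translation":[0,0,0],"spin":0},
    {"jaw":0.02,"translation":[0,0,0],"spin":0},
    {"jaw":0.02,"translation":[0,0,0],"spin":0},
  ],
)

```text
time: 51.95
tool_pos: [547.2, -121.4, 31.1]
tcp_rot: [180.0, 0.0, -5.3]
ft_force: [-6.4, 1.6, 9.3]
finger_gap: 24.7
grip_force: 62.1
```

Call:
carry_out(
  commands=[
    {"jaw":0.038,"translation":[0,0,0],"spin":0},
    {"jaw":0.038,"translation":[0,0,0],"spin":0},
    {"jaw":0.038,"translation":[0,0,0],"spin":0},
    {"jaw":0.038,"translation":[0,0,-0.01],"spin":0},
    {"jaw":0.038,"translation":[0,0,-0.02],"spin":0},
    {"jaw":0.038,"translation":[0,0,-0.02],"spin":0},
    {"jaw":0.045,"translation":[0,0,-0.02],"spin":0},
    {"jaw":0.045,"translation":[0,0,-0.02],"spin":0},
  ],
)

```text
time: 52.62
tool_pos: [547.1, -121.4, 121.4]
tcp_rot: [180.0, -0.0, -5.3]
ft_force: [-0.5, -0.4, 0.1]
finger_gap: 44.9
grip_force: 0.0
```

Call:
carry_out(
  commands=[
    {"jaw":0.045,"translation":[-0.0093,-0.0286,-0.0106],"spin":0},
    {"jaw":0.045,"translation":[-0.0093,-0.0286,-0.0106],"spin":0},
    {"jaw":0.045,"translation":[-0.0093,-0.0286,-0.0106],"spin":0},
    {"jaw":0.045,"translation":[-0.0093,-0.0286,-0.0106],"spin":0},
    {"jaw":0.045,"translation":[-0.0093,-0.0286,-0.0106],"spin":0},
    {"jaw":0.045,"translation":[-0.0093,-0.0286,-0.0106],"spin":0},
    {"jaw":0.045,"translation":[-0.0093,-0.0286,-0.0106],"spin":0},
    {"jaw":0.045,"translation":[-0.0093,-0.0286,-0.0106],"spin":0},
  ],
)

```text
time: 53.28
tool_pos: [493.8, 114.7, 206.0]
tcp_rot: [-180.0, -0.1, -5.3]
ft_force: [1.1, 0.2, 0.3]
finger_gap: 44.9
grip_force: 0.0
```

Call:
carry_out(
  commands=[
    {"jaw":0.045,"translation":[-0.0093,-0.0286,-0.0106],"spin":0},
    {"jaw":0.045,"translation":[-0.0093,-0.0286,-0.0106],"spin":0},
    {"jaw":0.045,"translation":[0,0,0],"spin":0},
    {"jaw":0.045,"translation":[0,0,0],"spin":0},
    {"jaw":0.045,"translation":[0,0,0],"spin":0},
    {"jaw":0.045,"translation":[0,0,0],"spin":0},
    {"jaw":0.045,"translation":[0,0,0],"spin":0},
    {"jaw":0.045,"translation":[0,0,0],"spin":0},
  ],
)

```text
time: 53.95
tool_pos: [481.2, 171.0, 225.3]
tcp_rot: [180.0, 0.1, -5.4]
ft_force: [1.0, -0.7, 0.3]
finger_gap: 44.9
grip_force: 0.0
```

```bash
python3 b2.py; python3 -c "
from h import *
P=r.snapshot('wrist')
for d in r.landmark_of(P,'board1'):print(d['score'],onz(P,d['xy'],6),onz(P,d['xy'],21))"
```

```text
54.0 [481.2 171.1 225.4] [ 1.7998e+02  4.0000e-02 -5.4200e+00]
[266.8 254.4] yaw plug -58.4 yaw line 101.6 len [32.8 13.3] ([-220.0, -62.7, 145.4], np.float64(0.925))
[491.4 227.6] yaw plug 21.4 yaw line 19.5 len [10.3 31. ] ([6.1, -57.3, 145.4], np.float64(-0.468))
0.83 [491.65827557 229.6940653    6.        ] [494.23724429 226.94550924  21.        ]
0.74 [400.2684379 243.8348806   6.       ] [406.6386528  240.49970229  21.        ]
0.7 [252.76922649 258.15166797   6.        ] [265.25834735 254.22256733  21.        ]
```

Call:
carry_out(
  commands=[
    {"jaw":0.045,"translation":[0.0014,-0.0143,0.025],"spin":0},
    {"jaw":0.045,"translation":[0.0014,-0.0143,0.025],"spin":0},
    {"jaw":0.045,"translation":[0.0014,-0.0143,0.025],"spin":0},
    {"jaw":0.045,"translation":[0.0014,-0.0144,0.025],"spin":0},
    {"jaw":0.045,"translation":[0,0,0.02],"spin":-0.113},
    {"jaw":0.045,"translation":[0,0,0.02],"spin":-0.113},
    {"jaw":0.045,"translation":[0,0,0.01],"spin":-0.113},
    {"jaw":0.045,"translation":[0,0,0.005],"spin":-0.113},
  ],
)

```text
time: 54.77
tool_pos: [490.5, 227.9, 68.1]
tcp_rot: [-180.0, 0.2, 20.9]
ft_force: [-0.3, -0.5, -1.0]
finger_gap: 45.0
grip_force: 0.0
```

Call:
carry_out(
  commands=[
    {"jaw":0.045,"translation":[0,0,0],"spin":0},
    {"jaw":0.045,"translation":[0,0,0],"spin":0},
    {"jaw":0.045,"translation":[0,0,0],"spin":0},
    {"jaw":0.045,"translation":[0,0,0],"spin":0},
    {"jaw":0.045,"translation":[0,0,0],"spin":0},
    {"jaw":0.045,"translation":[0,0,0],"spin":0},
    {"jaw":0.045,"translation":[0,0,0],"spin":0},
    {"jaw":0.045,"translation":[0,0,0],"spin":0},
  ],
)

```text
time: 55.43
tool_pos: [492.2, 228.6, 71.0]
tcp_rot: [180.0, -0.0, 20.5]
ft_force: [0.6, 0.5, -0.8]
finger_gap: 44.9
grip_force: 0.0
```

```bash
python3 -c "
from h import *
print(r.sense()['tool_pos'],r.sense()['tcp_rot'],move([492.2,227.6,16],20.5))"
```

```text
[492.19356029 228.60072098  71.0231483 ] [ 1.79998663e+02 -2.22396707e-02  2.05345066e+01] ([-0.3, 0.9, 55.0], np.float64(0.001))
```

Call:
carry_out(
  commands=[
    {"jaw":0.045,"translation":[-0.0003,0.0009,0.012],"spin":0},
    {"jaw":0.045,"translation":[0,0,0.012],"spin":0},
    {"jaw":0.045,"translation":[0,0,0.012],"spin":0},
    {"jaw":0.045,"translation":[0,0,0.01],"spin":0},
    {"jaw":0.045,"translation":[0,0,0.006],"spin":0},
    {"jaw":0.045,"translation":[0,0,0.003],"spin":0},
    {"jaw":0.045,"translation":[0,0,0],"spin":0},
    {"jaw":0.03,"translation":[0,0,0],"spin":0},
  ],
)

```text
time: 56.1
tool_pos: [492.2, 227.7, 15.7]
tcp_rot: [-180.0, 0.0, 20.6]
ft_force: [0.6, 0.0, -0.1]
finger_gap: 34.0
grip_force: 0.0
```

Call:
carry_out(
  commands=[
    {"jaw":0.02,"translation":[0,0,0],"spin":0},
    {"jaw":0.02,"translation":[0,0,0],"spin":0},
    {"jaw":0.02,"translation":[0,0,0],"spin":0},
    {"jaw":0.02,"translation":[0,0,0],"spin":0},
    {"jaw":0.02,"translation":[0,0,0],"spin":0},
    {"jaw":0.02,"translation":[0,0,0],"spin":0},
    {"jaw":0.02,"translation":[0,0,0],"spin":0},
    {"jaw":0.02,"translation":[0,0,0],"spin":0},
  ],
  squeeze=60,
)

```text
time: 56.77
tool_pos: [492.7, 227.8, 16.5]
tcp_rot: [180.0, -0.1, 20.6]
ft_force: [-0.7, 0.3, 5.6]
finger_gap: 24.4
grip_force: 60.8
```

Call:
carry_out(
  commands=[
    {"jaw":0.02,"translation":[0,0,-0.005],"spin":0},
    {"jaw":0.02,"translation":[0,0,-0.015],"spin":0},
    {"jaw":0.02,"translation":[0,0,-0.02],"spin":0.113},
    {"jaw":0.02,"translation":[0,0,-0.02],"spin":0.113},
    {"jaw":0.02,"translation":[0,0,-0.02],"spin":0.113},
    {"jaw":0.02,"translation":[0,0,-0.02],"spin":0.111},
    {"jaw":0.02,"translation":[0,0,0],"spin":0},
    {"jaw":0.02,"translation":[0,0,0],"spin":0},
  ],
)

```text
time: 57.43
tool_pos: [492.9, 227.9, 117.0]
tcp_rot: [-179.9, -0.1, -5.1]
ft_force: [-0.3, -0.4, -1.2]
finger_gap: 24.3
grip_force: 60.2
```

```bash
python3 hand.py h4
```

```text
57.4833 [491.9 227.6 115.4] [ 1.80e+02  1.00e-02 -5.07e+00] [-0.9 -0.7 -1.3] 24.7 60.2
pred corners [[269.5, 231.5], [376.8, 231.4]] edge row 233.0
crop pred [[167.0, 76.0], [424.0, 75.0]]
bay 1 [557.5  -6.4] ([86.7, 226.7, 40.4], np.float64(0.004))
bay 2 [552.1 -64.2] ([86.4, 284.7, 40.4], np.float64(0.004))
bay 3 [ 546.8 -121.9] ([86.2, 342.7, 40.4], np.float64(0.004))
bay 4 [ 541.4 -179.7] ([86.0, 400.7, 40.4], np.float64(0.004))
bay 5 [ 536.1 -237.4] ([85.7, 458.7, 40.4], np.float64(0.004))
```

Call:
carry_out(
  commands=[
    {"jaw":0.02,"translation":[0.0086,0.0284,0],"spin":0},
    {"jaw":0.02,"translation":[0.0086,0.0284,0],"spin":0},
    {"jaw":0.02,"translation":[0.0086,0.0284,0],"spin":0},
    {"jaw":0.02,"translation":[0.0086,0.0284,0],"spin":0},
    {"jaw":0.02,"translation":[0.0086,0.0284,0],"spin":0},
    {"jaw":0.02,"translation":[0.0086,0.0284,0],"spin":0},
    {"jaw":0.02,"translation":[0.0086,0.0284,0],"spin":0},
    {"jaw":0.02,"translation":[0.0086,0.0284,0],"spin":0},
  ],
)

```text
time: 58.15
tool_pos: [538.5, -6.2, 113.6]
tcp_rot: [-180.0, 0.2, -5.1]
ft_force: [-0.1, -0.0, -1.0]
finger_gap: 24.7
grip_force: 60.1
```

Call:
carry_out(
  commands=[
    {"jaw":0.02,"translation":[0.0086,0.0284,0],"spin":0},
    {"jaw":0.02,"translation":[0.0086,0.0284,0],"spin":0.004},
    {"jaw":0.02,"translation":[0,0,0.012],"spin":0},
    {"jaw":0.02,"translation":[0,0,0.012],"spin":0},
    {"jaw":0.02,"translation":[0,0,0.01],"spin":0},
    {"jaw":0.02,"translation":[0,0,0.006],"spin":0},
    {"jaw":0.02,"translation":[0,0,0],"spin":0},
    {"jaw":0.02,"translation":[0,0,0],"spin":0},
  ],
)

```text
time: 58.82
tool_pos: [551.0, -61.9, 74.8]
tcp_rot: [-180.0, 0.1, -5.4]
ft_force: [-0.4, 0.3, -0.5]
finger_gap: 24.6
grip_force: 60.1
```

Call:
carry_out(
  commands=[
    {"jaw":0.02,"translation":[0,0,0],"spin":0},
    {"jaw":0.02,"translation":[0,0,0],"spin":0},
    {"jaw":0.02,"translation":[0,0,0],"spin":0},
    {"jaw":0.02,"translation":[0,0,0],"spin":0},
    {"jaw":0.02,"translation":[0,0,0],"spin":0},
    {"jaw":0.02,"translation":[0,0,0],"spin":0},
    {"jaw":0.02,"translation":[0,0,0],"spin":0},
    {"jaw":0.02,"translation":[0,0,0],"spin":0},
  ],
)

```text
time: 59.48
tool_pos: [551.9, -63.1, 75.8]
tcp_rot: [-180.0, -0.0, -5.5]
ft_force: [-0.6, 0.0, -0.7]
finger_gap: 24.6
grip_force: 60.1
```

```bash
python3 hand.py h5
```

```text
59.5333 [551.9 -63.1  75.8] [-180.      0.     -5.46] [ 0.2 -0.3 -2.2] 24.8 60.1
pred corners [[267.9, 230.4], [376.4, 230.3]] edge row 233.0
crop pred [[163.0, 73.0], [423.0, 73.0]]
bay 1 [557.5  -6.4] ([0.9, -57.5, 0.8], np.float64(-0.003))
bay 2 [552.1 -64.2] ([1.0, 0.5, 0.8], np.float64(-0.003))
bay 3 [ 546.8 -121.9] ([1.2, 58.5, 0.8], np.float64(-0.003))
bay 4 [ 541.4 -179.7] ([1.4, 116.5, 0.8], np.float64(-0.003))
bay 5 [ 536.1 -237.4] ([1.5, 174.5, 0.8], np.float64(-0.003))
```

Call:
carry_out(
  commands=[
    {"jaw":0.02,"translation":[0.0009,0.0002,0.006],"spin":-0.003},
    {"jaw":0.02,"translation":[0,0,0.006],"spin":0},
    {"jaw":0.02,"translation":[0,0,0.006],"spin":0},
    {"jaw":0.02,"translation":[0,0,0.006],"spin":0},
    {"jaw":0.02,"translation":[0,0,0.004],"spin":0},
    {"jaw":0.02,"translation":[0,0,0.002],"spin":0},
    {"jaw":0.02,"translation":[0,0,0.002],"spin":0},
    {"jaw":0.02,"translation":[0,0,0.002],"spin":0},
  ],
)

```text
time: 60.2
tool_pos: [553.0, -63.4, 41.8]
tcp_rot: [180.0, -0.0, -5.3]
ft_force: [1.1, -0.1, -0.1]
finger_gap: 24.9
grip_force: 60.3
```

Call:
carry_out(
  commands=[
    {"jaw":0.02,"translation":[0,0,0.001],"spin":0},
    {"jaw":0.02,"translation":[0,0,0.001],"spin":0},
    {"jaw":0.02,"translation":[0,0,0.001],"spin":0},
    {"jaw":0.02,"translation":[0,0,0.001],"spin":0},
    {"jaw":0.02,"translation":[0,0,0],"spin":0},
    {"jaw":0.02,"translation":[0,0,0],"spin":0},
    {"jaw":0.02,"translation":[0,0,0],"spin":0},
    {"jaw":0.02,"translation":[0,0,0],"spin":0},
  ],
)

```text
time: 60.87
tool_pos: [553.8, -63.6, 39.1]
tcp_rot: [180.0, -0.1, -5.3]
ft_force: [-0.1, 0.0, 7.0]
finger_gap: 24.5
grip_force: 61.3
```

Call:
carry_out(
  commands=[
    {"jaw":0.02,"translation":[0,0,0.001],"spin":0},
    {"jaw":0.02,"translation":[0,0,0.001],"spin":0},
    {"jaw":0.02,"translation":[0,0,0.001],"spin":0},
    {"jaw":0.02,"translation":[0,0,0.001],"spin":0},
    {"jaw":0.02,"translation":[0,0,0],"spin":0},
    {"jaw":0.02,"translation":[0,0,0],"spin":0},
    {"jaw":0.02,"translation":[0,0,0],"spin":0},
    {"jaw":0.02,"translation":[0,0,0],"spin":0},
  ],
)

```text
time: 61.53
tool_pos: [552.8, -63.3, 33.8]
tcp_rot: [180.0, -0.0, -5.3]
ft_force: [0.5, 0.3, 2.1]
finger_gap: 24.8
grip_force: 60.4
```

Call:
carry_out(
  commands=[
    {"jaw":0.02,"translation":[0,0,0.001],"spin":0},
    {"jaw":0.02,"translation":[0,0,0.001],"spin":0},
    {"jaw":0.02,"translation":[0,0,0.001],"spin":0},
    {"jaw":0.02,"translation":[0,0,0],"spin":0},
    {"jaw":0.02,"translation":[0,0,0],"spin":0},
    {"jaw":0.02,"translation":[0,0,0],"spin":0},
    {"jaw":0.02,"translation":[0,0,0],"spin":0},
    {"jaw":0.02,"translation":[0,0,0],"spin":0},
  ],
)

```text
time: 62.2
tool_pos: [552.4, -63.2, 31.5]
tcp_rot: [-180.0, 0.1, -5.3]
ft_force: [-6.0, 1.5, 12.0]
finger_gap: 24.7
grip_force: 61.7
```

Call:
carry_out(
  commands=[
    {"jaw":0.038,"translation":[0,0,0],"spin":0},
    {"jaw":0.038,"translation":[0,0,0],"spin":0},
    {"jaw":0.038,"translation":[0,0,0],"spin":0},
    {"jaw":0.038,"translation":[0,0,-0.01],"spin":0},
    {"jaw":0.038,"translation":[0,0,-0.02],"spin":0},
    {"jaw":0.038,"translation":[0,0,-0.02],"spin":0},
    {"jaw":0.045,"translation":[0,0,-0.02],"spin":0},
    {"jaw":0.045,"translation":[0,0,-0.02],"spin":0},
  ],
)

```text
time: 62.87
tool_pos: [552.7, -63.3, 122.3]
tcp_rot: [-180.0, -0.0, -5.3]
ft_force: [-0.1, 0.6, -0.4]
finger_gap: 45.1
grip_force: 0.0
```

Call:
carry_out(
  commands=[
    {"jaw":0.045,"translation":[-0.02,-0.0236,-0.009],"spin":0},
    {"jaw":0.045,"translation":[-0.02,-0.0236,-0.009],"spin":0},
    {"jaw":0.045,"translation":[-0.02,-0.0236,-0.009],"spin":0},
    {"jaw":0.045,"translation":[-0.02,-0.0236,-0.009],"spin":0},
    {"jaw":0.045,"translation":[-0.02,-0.0236,-0.009],"spin":0},
    {"jaw":0.045,"translation":[-0.02,-0.0236,-0.009],"spin":0},
    {"jaw":0.045,"translation":[-0.02,-0.0236,-0.009],"spin":0},
    {"jaw":0.045,"translation":[-0.02,-0.0236,-0.009],"spin":0},
  ],
)

```text
time: 63.53
tool_pos: [409.8, 140.4, 193.9]
tcp_rot: [-180.0, -0.0, -5.3]
ft_force: [0.3, 0.7, -0.4]
finger_gap: 45.2
grip_force: 0.0
```

Call:
carry_out(
  commands=[
    {"jaw":0.045,"translation":[-0.02,-0.0236,-0.009],"spin":0},
    {"jaw":0.045,"translation":[-0.02,-0.0236,-0.009],"spin":0},
    {"jaw":0.045,"translation":[0,0,0],"spin":0},
    {"jaw":0.045,"translation":[0,0,0],"spin":0},
    {"jaw":0.045,"translation":[0,0,0],"spin":0},
    {"jaw":0.045,"translation":[0,0,0],"spin":0},
    {"jaw":0.045,"translation":[0,0,0],"spin":0},
    {"jaw":0.045,"translation":[0,0,0],"spin":0},
  ],
)

```text
time: 64.2
tool_pos: [375.6, 189.3, 210.4]
tcp_rot: [180.0, 0.0, -5.4]
ft_force: [-0.7, -0.9, -0.5]
finger_gap: 45.3
grip_force: 0.0
```

```bash
python3 b2.py; python3 -c "
from h import *
P=r.snapshot('wrist')
for d in r.landmark_of(P,'board1'):print(d['score'],d['xy'],onz(P,d['xy'],6))"
```

```text
64.25 [375.5 189.3 210.4] [ 1.7997e+02  5.0000e-02 -5.3800e+00]
[404.4 241.9] yaw plug -13.7 yaw line -13.8 len [30.6 10.5] ([25.1, -55.2, 130.4], np.float64(0.145))
0.66 [263.9, 186.5] [401.3408923  243.81787412   6.        ]
0.59 [266.9, 323.3] [255.27484898 261.51991042   6.        ]
```

Call:
carry_out(
  commands=[
    {"jaw":0.045,"translation":[0.006,-0.0139,0.025],"spin":0},
    {"jaw":0.045,"translation":[0.006,-0.0139,0.025],"spin":0},
    {"jaw":0.045,"translation":[0.006,-0.0139,0.025],"spin":0},
    {"jaw":0.045,"translation":[0.0058,-0.0138,0.025],"spin":0},
    {"jaw":0.045,"translation":[0,0,0.02],"spin":0.075},
    {"jaw":0.045,"translation":[0,0,0.02],"spin":0.07},
    {"jaw":0.045,"translation":[0,0,0],"spin":0},
    {"jaw":0.045,"translation":[0,0,0],"spin":0},
  ],
)

```text
time: 65.02
tool_pos: [403.1, 242.5, 69.8]
tcp_rot: [179.9, 0.2, -13.5]
ft_force: [-0.6, 0.6, 0.8]
finger_gap: 44.6
grip_force: 0.0
```

Call:
carry_out(
  commands=[
    {"jaw":0.045,"translation":[0,0,0],"spin":0},
    {"jaw":0.045,"translation":[0,0,0],"spin":0},
    {"jaw":0.045,"translation":[0,0,0],"spin":0},
    {"jaw":0.045,"translation":[0,0,0],"spin":0},
    {"jaw":0.045,"translation":[0,0,0],"spin":0},
    {"jaw":0.045,"translation":[0,0,0],"spin":0},
    {"jaw":0.045,"translation":[0,0,0],"spin":0},
    {"jaw":0.045,"translation":[0,0,0],"spin":0},
  ],
)

```text
time: 65.68
tool_pos: [404.2, 243.2, 70.9]
tcp_rot: [-180.0, -0.0, -13.6]
ft_force: [0.1, -0.5, -0.3]
finger_gap: 45.1
grip_force: 0.0
```

```bash
python3 -c "
from h import *
print(r.sense()['tool_pos'],r.sense()['tcp_rot'],move([404.4,242.3,16],-13.7))"
```

```text
[404.17576788 243.16230025  70.87424487] [-1.79997610e+02 -7.17208246e-03 -1.35865280e+01] ([0.4, 0.8, 54.9], np.float64(0.002))
```

Call:
carry_out(
  commands=[
    {"jaw":0.045,"translation":[0.0004,0.0008,0.012],"spin":0},
    {"jaw":0.045,"translation":[0,0,0.012],"spin":0},
    {"jaw":0.045,"translation":[0,0,0.012],"spin":0},
    {"jaw":0.045,"translation":[0,0,0.01],"spin":0},
    {"jaw":0.045,"translation":[0,0,0.006],"spin":0},
    {"jaw":0.045,"translation":[0,0,0.003],"spin":0},
    {"jaw":0.045,"translation":[0,0,0],"spin":0},
    {"jaw":0.03,"translation":[0,0,0],"spin":0},
  ],
)

```text
time: 66.35
tool_pos: [404.5, 242.4, 16.1]
tcp_rot: [-180.0, -0.0, -13.6]
ft_force: [0.2, -0.0, -0.1]
finger_gap: 34.2
grip_force: 0.0
```

Call:
carry_out(
  commands=[
    {"jaw":0.02,"translation":[0,0,0],"spin":0},
    {"jaw":0.02,"translation":[0,0,0],"spin":0},
    {"jaw":0.02,"translation":[0,0,0],"spin":0},
    {"jaw":0.02,"translation":[0,0,0],"spin":0},
    {"jaw":0.02,"translation":[0,0,0],"spin":0},
    {"jaw":0.02,"translation":[0,0,0],"spin":0},
    {"jaw":0.02,"translation":[0,0,0],"spin":0},
    {"jaw":0.02,"translation":[0,0,0],"spin":0},
  ],
  squeeze=60,
)

```text
time: 67.02
tool_pos: [405.1, 242.6, 16.6]
tcp_rot: [-179.9, -0.1, -13.6]
ft_force: [-0.8, -0.7, 6.5]
finger_gap: 24.5
grip_force: 59.9
```

Call:
carry_out(
  commands=[
    {"jaw":0.02,"translation":[0,0,-0.005],"spin":0},
    {"jaw":0.02,"translation":[0,0,-0.015],"spin":0},
    {"jaw":0.02,"translation":[0,0,-0.02],"spin":-0.075},
    {"jaw":0.02,"translation":[0,0,-0.02],"spin":-0.07},
    {"jaw":0.02,"translation":[0,0,-0.02],"spin":0},
    {"jaw":0.02,"translation":[0,0,-0.02],"spin":0},
    {"jaw":0.02,"translation":[0,0,0],"spin":0},
    {"jaw":0.02,"translation":[0,0,0],"spin":0},
  ],
)

```text
time: 67.68
tool_pos: [405.2, 242.7, 116.9]
tcp_rot: [-179.9, -0.1, -5.3]
ft_force: [-0.1, -0.7, -0.8]
finger_gap: 24.9
grip_force: 59.2
```

```bash
python3 hand.py h6
```

```text
67.7333 [404.2 242.3 115.5] [-180.     -0.     -5.28] [-0.4  0.5 -1.5] 24.5 59.2
pred corners [[269.7, 231.5], [377.0, 231.4]] edge row 233.0
crop pred [[167.0, 76.0], [425.0, 75.0]]
bay 1 [557.5  -6.4] ([176.2, 233.0, 40.5], np.float64(0.0))
bay 2 [552.1 -64.2] ([176.2, 291.0, 40.5], np.float64(0.0))
bay 3 [ 546.8 -121.9] ([176.2, 349.0, 40.5], np.float64(0.0))
bay 4 [ 541.4 -179.7] ([176.2, 407.0, 40.5], np.float64(0.0))
bay 5 [ 536.1 -237.4] ([176.2, 465.0, 40.5], np.float64(0.0))
```

Call:
carry_out(
  commands=[
    {"jaw":0.02,"translation":[0.0176,0.0233,0],"spin":0},
    {"jaw":0.02,"translation":[0.0176,0.0233,0],"spin":0},
    {"jaw":0.02,"translation":[0.0176,0.0233,0],"spin":0},
    {"jaw":0.02,"translation":[0.0176,0.0233,0],"spin":0},
    {"jaw":0.02,"translation":[0.0176,0.0233,0],"spin":0},
    {"jaw":0.02,"translation":[0.0176,0.0233,0],"spin":0},
    {"jaw":0.02,"translation":[0.0176,0.0233,0],"spin":0},
    {"jaw":0.02,"translation":[0.0176,0.0233,0],"spin":0},
  ],
)

```text
time: 68.4
tool_pos: [526.6, 42.4, 113.6]
tcp_rot: [180.0, 0.2, -5.3]
ft_force: [0.6, 0.3, -1.4]
finger_gap: 24.9
grip_force: 59.2
```

Call:
carry_out(
  commands=[
    {"jaw":0.02,"translation":[0.0176,0.0233,0],"spin":0},
    {"jaw":0.02,"translation":[0.0176,0.0231,0],"spin":0},
    {"jaw":0.02,"translation":[0,0,0.012],"spin":0},
    {"jaw":0.02,"translation":[0,0,0.012],"spin":0},
    {"jaw":0.02,"translation":[0,0,0.01],"spin":0},
    {"jaw":0.02,"translation":[0,0,0.006],"spin":0},
    {"jaw":0.02,"translation":[0,0,0],"spin":0},
    {"jaw":0.02,"translation":[0,0,0],"spin":0},
  ],
)

```text
time: 69.07
tool_pos: [557.1, -4.7, 74.8]
tcp_rot: [-180.0, 0.1, -5.2]
ft_force: [1.2, -0.4, -0.6]
finger_gap: 24.3
grip_force: 59.3
```

Call:
carry_out(
  commands=[
    {"jaw":0.02,"translation":[0,0,0],"spin":0},
    {"jaw":0.02,"translation":[0,0,0],"spin":0},
    {"jaw":0.02,"translation":[0,0,0],"spin":0},
    {"jaw":0.02,"translation":[0,0,0],"spin":0},
    {"jaw":0.02,"translation":[0,0,0],"spin":0},
    {"jaw":0.02,"translation":[0,0,0],"spin":0},
    {"jaw":0.02,"translation":[0,0,0],"spin":0},
    {"jaw":0.02,"translation":[0,0,0],"spin":0},
  ],
)

```text
time: 69.73
tool_pos: [558.2, -5.7, 75.8]
tcp_rot: [-180.0, -0.0, -5.3]
ft_force: [-0.6, 0.5, -0.1]
finger_gap: 24.4
grip_force: 59.3
```

```bash
python3 hand.py h7
```

```text
69.7833 [558.2  -5.7  75.8] [-180.      0.     -5.29] [ 0.1 -0.  -0.4] 24.5 59.3
pred corners [[267.9, 230.3], [376.3, 230.3]] edge row 233.0
crop pred [[163.0, 73.0], [423.0, 73.0]]
bay 1 [557.5  -6.4] ([0.1, 0.2, 0.8], np.float64(0.0))
bay 2 [552.1 -64.2] ([0.1, 58.2, 0.8], np.float64(0.0))
bay 3 [ 546.8 -121.9] ([0.0, 116.2, 0.8], np.float64(0.0))
bay 4 [ 541.4 -179.7] ([0.0, 174.2, 0.8], np.float64(0.0))
bay 5 [ 536.1 -237.4] ([0.0, 232.2, 0.8], np.float64(0.0))
```

Call:
carry_out(
  commands=[
    {"jaw":0.02,"translation":[0,0,0.006],"spin":0},
    {"jaw":0.02,"translation":[0,0,0.006],"spin":0},
    {"jaw":0.02,"translation":[0,0,0.006],"spin":0},
    {"jaw":0.02,"translation":[0,0,0.006],"spin":0},
    {"jaw":0.02,"translation":[0,0,0.004],"spin":0},
    {"jaw":0.02,"translation":[0,0,0.002],"spin":0},
    {"jaw":0.02,"translation":[0,0,0.002],"spin":0},
    {"jaw":0.02,"translation":[0,0,0.002],"spin":0},
  ],
)

```text
time: 70.45
tool_pos: [558.3, -5.7, 41.7]
tcp_rot: [180.0, -0.0, -5.3]
ft_force: [-1.0, 0.4, 1.0]
finger_gap: 24.4
grip_force: 59.4
```

Call:
carry_out(
  commands=[
    {"jaw":0.02,"translation":[0,0,0.001],"spin":0},
    {"jaw":0.02,"translation":[0,0,0.001],"spin":0},
    {"jaw":0.02,"translation":[0,0,0.001],"spin":0},
    {"jaw":0.02,"translation":[0,0,0.001],"spin":0},
    {"jaw":0.02,"translation":[0,0,0],"spin":0},
    {"jaw":0.02,"translation":[0,0,0],"spin":0},
    {"jaw":0.02,"translation":[0,0,0],"spin":0},
    {"jaw":0.02,"translation":[0,0,0],"spin":0},
  ],
)

```text
time: 71.12
tool_pos: [559.2, -5.8, 39.1]
tcp_rot: [180.0, -0.1, -5.3]
ft_force: [-1.6, 0.4, 6.8]
finger_gap: 25.0
grip_force: 60.4
```

Call:
carry_out(
  commands=[
    {"jaw":0.02,"translation":[0,0,0.001],"spin":0},
    {"jaw":0.02,"translation":[0,0,0.001],"spin":0},
    {"jaw":0.02,"translation":[0,0,0.001],"spin":0},
    {"jaw":0.02,"translation":[0,0,0.001],"spin":0},
    {"jaw":0.02,"translation":[0,0,0],"spin":0},
    {"jaw":0.02,"translation":[0,0,0],"spin":0},
    {"jaw":0.02,"translation":[0,0,0],"spin":0},
    {"jaw":0.02,"translation":[0,0,0],"spin":0},
  ],
)

```text
time: 71.78
tool_pos: [558.2, -5.7, 33.7]
tcp_rot: [180.0, -0.0, -5.3]
ft_force: [-0.5, 0.2, 0.9]
finger_gap: 24.7
grip_force: 59.6
```

Call:
carry_out(
  commands=[
    {"jaw":0.02,"translation":[0,0,0.001],"spin":0},
    {"jaw":0.02,"translation":[0,0,0.001],"spin":0},
    {"jaw":0.02,"translation":[0,0,0.001],"spin":0},
    {"jaw":0.02,"translation":[0,0,0],"spin":0},
    {"jaw":0.02,"translation":[0,0,0],"spin":0},
    {"jaw":0.02,"translation":[0,0,0],"spin":0},
    {"jaw":0.02,"translation":[0,0,0],"spin":0},
    {"jaw":0.02,"translation":[0,0,0],"spin":0},
  ],
)

```text
time: 72.45
tool_pos: [557.9, -5.7, 31.7]
tcp_rot: [180.0, 0.0, -5.3]
ft_force: [-6.7, -0.1, 12.7]
finger_gap: 24.5
grip_force: 61.6
```

Call:
carry_out(
  commands=[
    {"jaw":0.038,"translation":[0,0,0],"spin":0},
    {"jaw":0.038,"translation":[0,0,0],"spin":0},
    {"jaw":0.038,"translation":[0,0,0],"spin":0},
    {"jaw":0.038,"translation":[0,0,-0.01],"spin":0},
    {"jaw":0.038,"translation":[0,0,-0.02],"spin":0},
    {"jaw":0.038,"translation":[0,0,-0.02],"spin":0},
    {"jaw":0.038,"translation":[0,0,-0.02],"spin":0},
    {"jaw":0,"translation":[0,0,-0.02],"spin":0},
  ],
)

```text
time: 73.12
tool_pos: [558.1, -5.7, 122.3]
tcp_rot: [-180.0, -0.0, -5.3]
ft_force: [0.0, -0.0, 0.1]
finger_gap: 27.3
grip_force: 0.0
```

Call:
carry_out(
  commands=[
    {"jaw":0,"translation":[-0.0084,0.0083,-0.0131],"spin":0},
    {"jaw":0,"translation":[-0.0084,0.0083,-0.0131],"spin":0},
    {"jaw":0,"translation":[-0.0084,0.0083,-0.0131],"spin":0},
    {"jaw":0,"translation":[-0.0084,0.0083,-0.0131],"spin":0},
    {"jaw":0,"translation":[-0.0084,0.0083,-0.0131],"spin":0},
    {"jaw":0,"translation":[-0.0084,0.0083,-0.0131],"spin":0},
    {"jaw":0,"translation":[-0.0084,0.0083,-0.0131],"spin":0},
    {"jaw":0,"translation":[-0.0084,0.0083,-0.0131],"spin":0},
  ],
)

```text
time: 73.78
tool_pos: [484.6, -65.9, 226.9]
tcp_rot: [180.0, -0.0, -5.3]
ft_force: [-0.5, -0.4, -0.5]
finger_gap: 0.1
grip_force: 0.0
```

Call:
carry_out(
  commands=[
    {"jaw":0,"translation":[0,0,0],"spin":0},
    {"jaw":0,"translation":[0,0,0],"spin":0},
    {"jaw":0,"translation":[0,0,0],"spin":0},
    {"jaw":0,"translation":[0,0,0],"spin":0},
    {"jaw":0,"translation":[0,0,0],"spin":0},
    {"jaw":0,"translation":[0,0,0],"spin":0},
    {"jaw":0,"translation":[0,0,0],"spin":0},
    {"jaw":0,"translation":[0,0,0],"spin":0},
  ],
)

```text
time: 74.45
tool_pos: [485.1, -65.4, 225.2]
tcp_rot: [-180.0, 0.0, -5.3]
ft_force: [0.3, -0.4, -0.6]
finger_gap: 0.0
grip_force: 0.0
```

Run:
```python
from fl import *
P=r.snapshot("wrist");s=r.sense();print(s["time"],s["tool_pos"].round(1),s["tcp_rot"].round(1))
cv2.imwrite("pics/done1.png",cv2.resize(P["pixels"][0:230,150:580],None,fx=1.8,fy=1.8,interpolation=cv2.INTER_CUBIC))
print(flanges(P,range(225,515,6)))
for d in r.landmark_of(P,"board1"):print(round(d["score"],2),onz(P,d["xy"],21).round(1))
print("to handle pre-push",move([577,-154.5,75]))
```

```text
74.5 [485.1 -65.5 225.3] [-180.     0.    -5.3]
[(41, np.float64(-5.34), [612.2, 610.4, 598.5, 585.7]), (49, np.float64(-5.29), [507.0, 505.2, 493.4, 480.7])]
0.94 [555.6  -6.9  21. ]
0.89 [551.4 -63.5  21. ]
0.71 [265.  241.5  21. ]
0.65 [ 531.2 -240.2   21. ]
0.55 [ 545.1 -122.4   21. ]
to handle pre-push ([99.7, 80.1, 150.4], None)
```

View pics/done1.png

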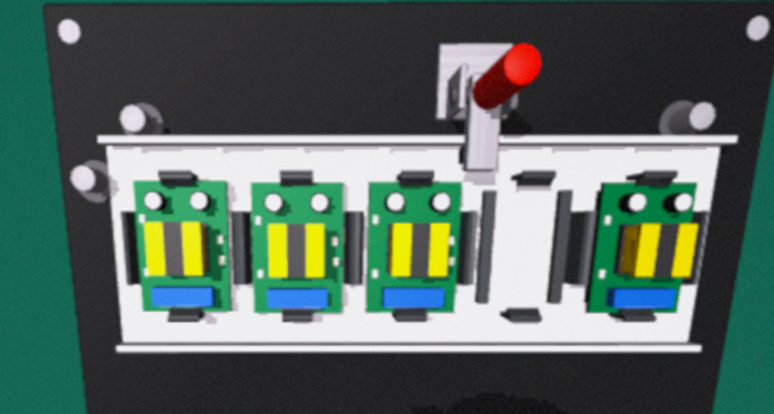

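All four boards are seated with their tabs over the edges and the plugs toward the robot, and the chassis is square. Opening the clamp.

Call:
carry_out(
  commands=[
    {"jaw":0,"translation":[0.0125,0.01,0.009],"spin":0},
    {"jaw":0,"translation":[0.0125,0.01,0.009],"spin":0},
    {"jaw":0,"translation":[0.0125,0.01,0.009],"spin":0},
    {"jaw":0,"translation":[0.0125,0.01,0.009],"spin":0},
    {"jaw":0,"translation":[0.0125,0.01,0.009],"spin":0},
    {"jaw":0,"translation":[0.0125,0.01,0.009],"spin":0},
    {"jaw":0,"translation":[0.0125,0.01,0.009],"spin":0},
    {"jaw":0,"translation":[0.0122,0.01,0.009],"spin":0},
  ],
)

```text
time: 75.22
tool_pos: [577.6, -155.1, 153.0]
tcp_rot: [-180.0, 0.0, -5.3]
ft_force: [0.4, 0.5, 0.3]
finger_gap: 0.1
grip_force: 0.0
```

Call:
carry_out(
  commands=[
    {"jaw":0,"translation":[0,0,0.015],"spin":0},
    {"jaw":0,"translation":[0,0,0.015],"spin":0},
    {"jaw":0,"translation":[0,0,0.015],"spin":0},
    {"jaw":0,"translation":[0,0,0.015],"spin":0},
    {"jaw":0,"translation":[0,0,0.012],"spin":0},
    {"jaw":0,"translation":[0,0,0.006],"spin":0},
    {"jaw":0,"translation":[0,0,0],"spin":0},
    {"jaw":0,"translation":[0,0,0],"spin":0},
  ],
)

```text
time: 75.88
tool_pos: [577.1, -154.4, 75.7]
tcp_rot: [-180.0, 0.0, -5.3]
ft_force: [0.2, 0.2, 0.9]
finger_gap: -0.3
grip_force: 0.0
```

Call:
carry_out(
  commands=[
    {"jaw":0,"translation":[0.004,0,0],"spin":0},
    {"jaw":0,"translation":[0.004,0,0],"spin":0},
    {"jaw":0,"translation":[0.004,0,0],"spin":0},
    {"jaw":0,"translation":[0.004,0,0],"spin":0},
    {"jaw":0,"translation":[0.004,0,0],"spin":0},
    {"jaw":0,"translation":[0.004,0,0],"spin":0},
    {"jaw":0,"translation":[0.004,0,0],"spin":0},
    {"jaw":0,"translation":[0.004,0,0],"spin":0},
  ],
)

```text
time: 76.55
tool_pos: [609.0, -157.3, 75.6]
tcp_rot: [-180.0, 0.1, -5.3]
ft_force: [-4.7, 1.2, 0.9]
finger_gap: -0.3
grip_force: 2.4
```

Call:
carry_out(
  commands=[
    {"jaw":0,"translation":[0.003,0,0],"spin":0},
    {"jaw":0,"translation":[0.003,0,0],"spin":0},
    {"jaw":0,"translation":[0.003,0,0],"spin":0},
    {"jaw":0,"translation":[0.003,0,0],"spin":0},
    {"jaw":0,"translation":[0.003,0,0],"spin":0},
    {"jaw":0,"translation":[0.003,0,0],"spin":0},
    {"jaw":0,"translation":[0.002,0,0],"spin":0},
    {"jaw":0,"translation":[0,0,0],"spin":0},
  ],
)

```text
time: 77.22
tool_pos: [629.5, -159.4, 75.8]
tcp_rot: [180.0, -0.1, -5.3]
ft_force: [-2.1, 0.2, 0.9]
finger_gap: 0.0
grip_force: 0.9
```

Back off, rise, and move to the verification view.

Call:
carry_out(
  commands=[
    {"jaw":0,"translation":[-0.01,0,0],"spin":0},
    {"jaw":0,"translation":[-0.01,0,0],"spin":0},
    {"jaw":0,"translation":[0,0,-0.025],"spin":0},
    {"jaw":0,"translation":[0,0,-0.025],"spin":0},
    {"jaw":0,"translation":[0,0,-0.025],"spin":0},
    {"jaw":0,"translation":[0,0,-0.025],"spin":0},
    {"jaw":0,"translation":[0,0,-0.025],"spin":0},
    {"jaw":0,"translation":[0,0,-0.025],"spin":0},
  ],
)

```text
time: 77.88
tool_pos: [609.8, -157.4, 227.7]
tcp_rot: [180.0, -0.2, -5.3]
ft_force: [0.3, 0.8, -0.2]
finger_gap: -0.4
grip_force: 0.0
```

Call:
carry_out(
  commands=[
    {"jaw":0,"translation":[-0.0145,-0.0113,0],"spin":0},
    {"jaw":0,"translation":[-0.0145,-0.0113,0],"spin":0},
    {"jaw":0,"translation":[-0.0145,-0.0113,0],"spin":0},
    {"jaw":0,"translation":[-0.0145,-0.0113,0],"spin":0},
    {"jaw":0,"translation":[-0.0145,-0.0113,0],"spin":0},
    {"jaw":0,"translation":[-0.0145,-0.0113,0],"spin":0},
    {"jaw":0,"translation":[-0.0145,-0.0113,0],"spin":0},
    {"jaw":0,"translation":[-0.0145,-0.0113,0],"spin":0},
  ],
)

```text
time: 78.55
tool_pos: [502.1, -56.1, 226.4]
tcp_rot: [-180.0, -0.2, -5.3]
ft_force: [0.3, 0.2, 0.9]
finger_gap: -0.2
grip_force: 0.0
```

Call:
carry_out(
  commands=[
    {"jaw":0,"translation":[0,0,0],"spin":0},
    {"jaw":0,"translation":[0,0,0],"spin":0},
    {"jaw":0,"translation":[0,0,0],"spin":0},
    {"jaw":0,"translation":[0,0,0],"spin":0},
    {"jaw":0,"translation":[0,0,0],"spin":0},
    {"jaw":0,"translation":[0,0,0],"spin":0},
    {"jaw":0,"translation":[0,0,0],"spin":0},
    {"jaw":0,"translation":[0,0,0],"spin":0},
  ],
)

```text
time: 79.22
tool_pos: [501.8, -56.9, 225.4]
tcp_rot: [-180.0, 0.0, -5.3]
ft_force: [-0.1, 0.4, -0.3]
finger_gap: 0.3
grip_force: 0.0
```

Run:
```python
from fl import *
P=r.snapshot("wrist");s=r.sense();print(s["time"],s["tool_pos"].round(1),s["tcp_rot"].round(1))
cv2.imwrite("pics/done2.png",cv2.resize(P["pixels"][0:230,150:580],None,fx=1.8,fy=1.8,interpolation=cv2.INTER_CUBIC))
A=np.array([612.6,26.3]);u=proj(P,np.array([*A,28]))[0];v=proj(P,np.array([*(A+RJ@[-104,-306]),28]))[0]
print(flanges(P,range(int(u)+22,int(v)-22,6)))
```

```text
79.2667 [501.8 -56.9 225.4] [-180.     0.    -5.3]
[(39, np.float64(-5.31), [612.2, 610.3, 598.6, 585.7]), (48, np.float64(-5.27), [507.0, 505.1, 493.5, 480.8])]
```

View pics/done2.png

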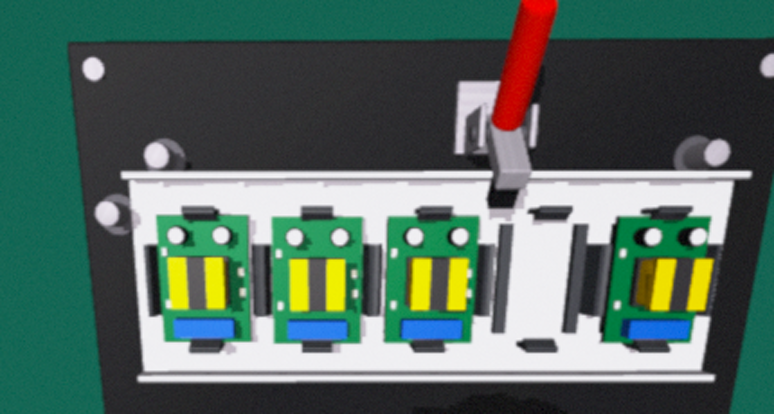

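The handle is tipped well back, the chassis has not moved (yaw −5.3°, still at the pins) and all four boards are home. Handing in.

```bash
python3 -c "
from bench import r
print(r.hand_in())"
```

```text
the job is handed in; nothing more can be done
None
```

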